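# Pack the print press: separator, second board, cam lock

### The arm

A 6-joint arm with a two-finger parallel gripper is mounted at the origin on the work surface. World frame = base frame: x ahead of the robot, y to its left, z up, the work surface at z = 0. Lengths are in mm, angles in rad, forces in N, time in s.
With the tool pointing down it reaches from about 350 to 875 mm from the base axis. Payload 4.2 kg.
Tool frame: the origin (TCP) lies midway between the tips of the shut fingers; the grasp point (between the pads) lies 19 mm behind it; z points along the fingers, y is the line along which they close (so a half turn about z gives the same grasp; the last joint's range is limited). The gripper opens to 85 mm and grips with 20 to 120 N. Pads are 22 mm wide; open, the fingers measure 114 mm over their backs; the gripper's body (76 mm by 85 mm) begins 54 mm behind the grasp point. The pads swing forward as they close: fully open they stand 13 mm farther back than shut.
Start: joints at [-0.905, 0.385, 0.008, 0, -1.194, -0.259], TCP at [247.308, -573.967, 231.312] pointing down, gripper open.
Joint ranges: [-3.14, 3.14], [-1.21, 2.06], [-1.07, 1.41], [-3.16, 2.05], [-2.99, -0.16], [-3.1, 3.1]. Speed limits (rad/s): [2.79, 2.79, 3.14, 3.14, 3.14, 3.14].

### API

Orientations are given as a unit quaternion [x, y, z, w].
In Python, from bench import arm gives the robot as it stands.
- The arm moves only by the tool send_rows, never from a script. Its argument "targets" is a list of rows, each an object of numbers: "gripper": the gripper command: -1 is fully open, 1 is shut, values between are in proportion; "x", "y", "z": the shift along the tool's x, y, z in cm; "ax", "ay", "az": the turn, a rotation vector about the tool's x, y, z in degrees. A call has 1 to 5 rows; each row shifts and turns the commanded pose from where the row before left it, along the tool's axes as they then stand; what a row does not reach is not made up. A row lasts 1/12 s, in which the tool goes at most 41.7 mm and 7.16 degrees, less where a joint would pass 70% of its speed; a pose out of reach is approached as far as the arm can. A call is refused whole if a number of a shift passes 4.17 or a number of a turn 7.16, either way. A call with a gripper value outside its range is refused whole. The fingers move at their own pace and stop on an object; the grip force is fixed at half the most. Time passes only in rows, so rows that do not move let the fingers close. It gives the time, the measured TCP pose, the force, the opening and the grip force at its end, in the units of the state.
- arm.read_state(): the state, without advancing time (a new reading comes with each control period).
- arm.get_image(name): name is "side" or "top"; returns (picture, depth): 480x640x3 uint8, red, green, blue; 480x640 float32, mm along the optical axis (not along the pixel's ray), 0 where there is no reading.
- arm.camera_model(name): a dict with "fx", "fy", "cx", "cy" (pixels), "distortion" ([k1, k2, p1, p2, k3] as OpenCV has them; the pictures are not rectified), "cam_to_world" (4x4, takes a point from camera to world coordinates). Camera axes: x right, y down, z forward; pixel columns grow to the right and rows downward; lengths in mm; the calibration is good to about 2 mm. A picture is of the moment at which its call begins. camera_model takes no time and is no camera call.
- arm.job_done(): hands the job in; it is judged then, once.
Trained networks look in the newest picture that a camera, given by its name, has taken for a name from the list of things; names that differ only in an ending like _2 or _b are one class to them, and where a whole thing is asked for, a point or a joint stands for the part that bears it (a point fixed in the world has none). Each returns a list of dicts, best first, with "score" (0 to 1); they miss things now and then, are a little off and sometimes report something else, mostly with a low value. They report only what shows in the picture. A call takes as long as a camera call. They do not tell look-alikes from the thing itself.
- arm.boxes_of(camera, thing): "rect" ([left, top, width, height] in pixels, round what is visible of it).
The state is a dict: "clock": time; "joints": joint angles; "joint_vel": joint speeds; "joint_efforts": joint torques, N m; "position": TCP position; "ee_rot": TCP orientation; "contact_force": force on the tool from outside, world axes, zero at the start; "wrist_torque": the same for the moment, N m; "gripper_width": finger opening in mm; "grasp_force": force on a finger pad.
Only numpy, scipy, OpenCV 4.12 (cv2) and the standard library are available. Lean on these libraries where they do the work, as an engineer would, in place of code of your own. Each camera call takes 0.05 s, during which the arm holds its last target. There are 200 camera calls.

### The job

In the small press one wooden board already lies on the bed. Lay the metal separator sheet squarely on it, then the second wooden board squarely on the sheet, and then turn the cam lever just far enough to take up the gap and grip the stack, so that the spring-backed cheek gives by about half of its travel; do not overrun it and bottom the cheek. Leave the other things on the rack where they are.

Things in the scene. Friction and masses are not known exactly. Their poses are not given: they have to be found in the camera images.
- press: Fixed dark steel bed plate, 110 mm (x) by 280 mm (y), 10 mm thick; its top, the bed, is at z = +10 mm. Origin: on the underside, below the middle of the stack's place; z up. The stack's long direction is the press's y. The pusher and cam lever stand toward -y, the spring-backed cheek toward +y.
- bed (a point): Middle of the bed's top, axes as the press. Toward its +y is a dark stop block with an aluminium cheek plate (60 mm wide, 46 mm tall); the cheek's face at rest is at y = +70 to +84 mm, the stop being set differently each time. The cheek can be pushed 9 mm to +y against a spring of 5 N per mm before it bottoms; it starts at rest. Grip of the stack = cheek spring.
- pusher: Upright aluminium plate, 60 mm wide (x), 10 mm thick, up to 58 mm above the press's underside; the cam moves it to the press's +y. Origin: on its stack-side face, mid-width, at bed height; y = -72 mm in the press frame with the lever at 0. It moves 20 mm per rad of lever. The gap takes 16 to 30 mm of travel from lever 0, different each time: feel or see it.
- cam_axis (a point): Point on the cam lever's fixed upright axis, on the bed: at x = 0, y = -90 mm, z = +10 mm in the press frame.
- cam (a joint): Cam lever angle, rad: starts at 0 to 0.15 (open), grows counter-clockwise seen from above, to 2.1. At 0 the lever points from the axis to the press's -x, at 1.57 to its -y. It stays where it is left: its own friction is about 0.85 N m (10 N at the post); each N of grip on the stack adds 0.24 N at the post.
- post (a point): Centre of the top of the black upright grip post at the lever's end: a cylinder 22 mm in diameter, 45 mm tall, top 115 mm above the press's underside, axis 85 mm from the cam axis. The flat steel lever under it has its top 70 mm above the underside. Grip the post from above and lead it round the arc; it may turn between the fingers.
- lower: Wooden board lying loose on the bed of the press, 64 mm (x) by 126 mm (y) by 22 mm thick, about 0.14 kg. Origin: centre of the underside; y is the long direction.
- separator: Plain aluminium separator sheet, 64 mm (x) by 126 mm (y) by 6 mm thick, about 0.13 kg, lying flat on the rack's top board. Origin: centre of the underside; y is the long direction.
- upper: The second wooden board, like the one in the press: 64 mm (x) by 126 mm (y) by 22 mm thick, about 0.14 kg, lying flat on the rack's top board. Origin: centre of the underside; y is the long direction.
- can0: lower black plastic canister, 62 mm diameter, 56 mm tall; bystander, leave alone; origin under its centre
- can1: upper black plastic canister, 62 mm diameter, 56 mm tall; bystander, leave alone; origin under its centre
- hood: red plastic lens hood, a ring 80 mm in diameter, 45 mm tall; bystander
- beaker: glass beaker, 68 mm in diameter, 90 mm tall; bystander
- funnel: stainless funnel standing on its mouth, 100 mm in diameter, 85 mm tall; bystander
Not all that is in view belongs to the job. What is shaped like the lower but purple or yellow is not meant. Leave any turquoise look-alike of the upper alone.

How it is judged (in metres and radians):
On the way, in this order (a step that is already met when the one before it is completed fails the run):
1. the separator sheet lies squarely on the lower board, let go, lever still open (x of separator in the frame of lower between -0.008 and 0.008 m and y of separator in the frame of lower between -0.008 and 0.008 m and z of separator in the frame of lower between 0.019 and 0.025 m and angle between the y axis of separator and the y axis of lower, either way round below 0.1 rad and angle between separator's own z axis and vertical below 0.06 rad and contact force between separator and the fingers below 0.05 N and linear speed of separator below 0.02 m/s and value of joint cam below 0.5 rad), for 0.2 s.
2. the second board lies squarely on the separator sheet, let go, lever still open (x of separator in the frame of lower between -0.008 and 0.008 m and y of separator in the frame of lower between -0.008 and 0.008 m and z of separator in the frame of lower between 0.019 and 0.025 m and angle between the y axis of separator and the y axis of lower, either way round below 0.1 rad and angle between each of separator, upper's own z axis and vertical below 0.06 rad and x of upper in the frame of separator between -0.008 and 0.008 m and y of upper in the frame of separator between -0.008 and 0.008 m and z of upper in the frame of separator between 0.003 and 0.009 m and angle between the y axis of upper and the y axis of separator, either way round below 0.1 rad and contact force between upper and the fingers below 0.05 N and linear speed of upper below 0.02 m/s and value of joint cam below 0.5 rad), for 0.2 s.
3. the cam grips the stack (x of separator in the frame of lower between -0.008 and 0.008 m and y of separator in the frame of lower between -0.008 and 0.008 m and z of separator in the frame of lower between 0.019 and 0.025 m and angle between the y axis of separator and the y axis of lower, either way round below 0.1 rad and angle between each of separator, upper's own z axis and vertical below 0.06 rad and x of upper in the frame of separator between -0.008 and 0.008 m and y of upper in the frame of separator between -0.008 and 0.008 m and z of upper in the frame of separator between 0.003 and 0.009 m and angle between the y axis of upper and the y axis of separator, either way round below 0.1 rad and contact force between pusher and anything else above 10 N), for 0.2 s.
At the end, for the whole second after the job is handed in: Lower board on the bed within 10 mm of its middle line; separator on it, upper board on that, each within 8 mm and 0.10 rad of the one below, flat, let go, at rest; the pusher grips with 10 to 34 N (cheek pushed back 2 to 7 mm) (all of step 3 and x of lower in the frame of press between -0.01 and 0.01 m and z of lower in the frame of press between 0.007 and 0.013 m and contact force between each of upper, separator, lower and the fingers below 0.05 N and linear speed of each of upper, separator, lower below 0.02 m/s and contact force between pusher and anything else below 34 N); the robot touches nothing.
It fails at once if the cam is overrun: more than 48 N on the pusher (the cheek is bottomed) (contact force between pusher and anything else above 48 N).
It fails at once if a bystander (canister, lens hood, beaker or funnel) is moved more than 20 mm (distance of any of can0, can1, hood, beaker, funnel from where it was at the start of the episode above 0.02 m).
It also fails if it takes over 72 s, if anything falls off the work surface, if the arm or the gripper's body presses on something with over 40 N, if the wrist force passes 120 N, or if a joint passes its speed limit or range.

## Working session

There is one attempt and no reset: what is moved stays moved. The work goes in short steps, Python scripts to look and compute and a tool call to move; the robot and the scene stay as the last step left them, time stands still between calls to the robot, and variables do not carry over. Pictures are saved under pics/ and viewed, at most 12 in all, crops included, and the job is handed in when it is done.

Besides the shell and the picture viewer there is one more tool, called in YAML: its name, and indented under it one key for each argument. send_rows: Moves the arm, as the interface text tells. Its arguments: {"type":"object","properties":{"targets":{"type":"array"}},"required":["targets"]}

```bash
ls; mkdir -p pics
python3 - <<'E'
from bench import arm
import cv2
for n in("top","side"):
    im,d=arm.get_image(n); cv2.imwrite(f"pics/{n}0.png",im[:,:,::-1])
    m=arm.camera_model(n); print(n,{k:m[k] for k in m})
    for t in("press","cheek","pusher","post","lower","separator","upper"):
        try:print(t,[(r['rect'],round(r['score'],2)) for r in arm.boxes_of(n,t)])
        except Exception as e: print(t,e)
print(arm.read_state())
E
```

```text
pics
top {'fx': 489.6609455450825, 'fy': 489.6609455450825, 'cx': 312.5942424084412, 'cy': 237.16253232411884, 'distortion': array([-0.01496666,  0.        ,  0.        ,  0.        ,  0.        ]), 'cam_to_world': array([[-2.54112629e-02, -9.92278647e-01,  1.21397502e-01,
         4.04833505e+02],
       [-9.99671065e-01,  2.56443692e-02,  3.57962046e-04,
        -1.33530118e+01],
       [-3.46836045e-03, -1.21348474e-01, -9.92603908e-01,
         1.12231190e+03],
       [ 0.00000000e+00,  0.00000000e+00,  0.00000000e+00,
         1.00000000e+00]])}
press []
cheek it knows: beaker, bed, cam, cam_axis, can, funnel, hood, lower, post, press, pusher, separator, upper
pusher [([421.9, 292.3, 32.7, 42.2], 0.71), ([258.2, 203.5, 3.3, 29.0], 0.68), ([396.5, 137.4, 45.6, 43.5], 0.39), ([171.7, 196.8, 122.1, 66.1], 0.36)]
post [([265.9, 198.5, 25.5, 63.0], 0.55)]
lower [([200.6, 206.9, 55.0, 31.5], 0.87), ([210.2, 125.6, 32.9, 56.2], 0.78), ([232.4, 271.1, 60.6, 38.7], 0.74)]
separator [([356.5, 228.0, 57.1, 43.7], 0.97), ([137.2, 288.8, 12.6, 26.3], 0.75)]
upper [([492.2, 261.4, 34.8, 60.3]
[... 1207 characters left out ...]
nts': array([-9.05417787e-01,  3.84640758e-01,  7.90634305e-03, -1.18258707e-05,
       -1.19401503e+00, -2.58584482e-01]), 'joint_vel': array([-0.00218509, -0.00181989,  0.00030687,  0.00021395, -0.00175372,
       -0.00149641]), 'joint_efforts': array([ 6.49900426e-05, -3.91946375e+01,  1.88579750e+01,  4.18980986e+00,
       -2.99443218e-04,  9.25450756e-07]), 'position': array([ 247.29651114, -573.9640799 ,  231.34860103]), 'ee_rot': array([-2.01995362e-01,  9.79386478e-01, -1.85345308e-05,  1.53707811e-05]), 'contact_force': array([-0.27786476, -0.14114994,  0.02008884]), 'wrist_torque': array([0.04487535, 0.01912439, 0.00912952]), 'grasp_force': 0.0, 'gripper_width': 85.47125640440275}
```

View pics/top0.png

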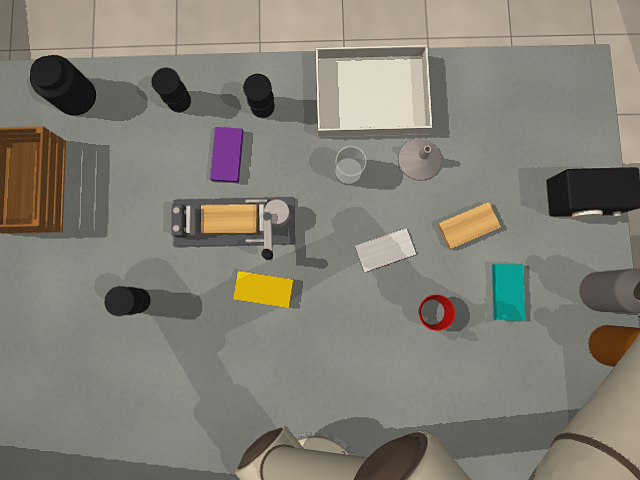

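View pics/side0.png

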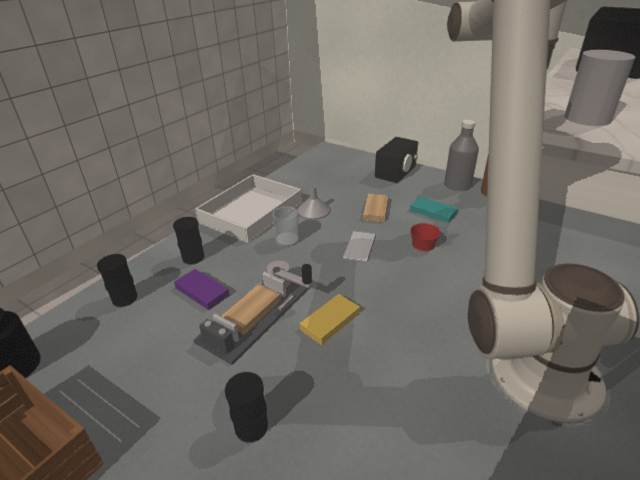

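Candidates: upper is the wooden board at (470,225). Its look-alikes are turquoise (509,292), purple (227,154) and yellow (264,289), and lower is the wood in the press at (229,220). The separator is the grey sheet at (386,250), not the white tray at (373,90). Next I measure these and check a close crop.

```bash
cat > h.py <<'E'
import numpy as np, cv2
from bench import arm
def cloud(n):
    im,d=arm.get_image(n); m=arm.camera_model(n)
    K=np.array([[m['fx'],0,m['cx']],[0,m['fy'],m['cy']],[0,0,1]])
    v,u=np.mgrid[0:480,0:640]
    p=cv2.undistortPoints(np.stack([u,v],-1).reshape(-1,1,2).astype(np.float64),K,m['distortion']).reshape(480,640,2)
    P=np.dstack([p*d[...,None],d]); T=m['cam_to_world']
    W=P@T[:3,:3].T+T[:3,3]; W[d==0]=np.nan
    return im,W
def seg(im,W,box,lo,hi,zr=None):
    "largest blob of HSV range in box -> centre,size,yaw of long side (deg), z"
    x,y,w,h=box; hsv=cv2.cvtColor(im,cv2.COLOR_RGB2HSV)
    m=np.zeros((480,640),np.uint8); m[y:y+h,x:x+w]=cv2.inRange(hsv,np.array(lo),np.array(hi))[y:y+h,x:x+w]
    if zr: m[~((W[...,2]>zr[0])&(W[...,2]<zr[1]))]=0
    k,l,s,c=cv2.connectedComponentsWithStats(m); i=1+np.argmax(s[1:,4]); q=W[l==i]; q=q[~np.isnan(q[:,0])]
    z=np.median(q[:,2]); q=q[abs(q[:,2]-z)<4]
    (cx,cy),(a,b),t=cv2.minAreaRect(q[:,:2].astype(np.float32))
    if a<b: a,b,t=b,a,t+90
    return dict(c=(round(cx,1),round(cy,1)),size=(round(a,1),round(b,1)),long=round((t+90)%180-90,1),z=round(float(z),1),n=len(q))
E
python3 - <<'E'
from h import *
im,W=cloud("top")
for nm,b,lo,hi in [("lower",(195,198,70,45),(8,60,90),(25,255,255)),("upper",(430,195,75,60),(8,60,90),(25,255,255)),("sep",(350,222,70,55),(0,0,150),(180,40,255))]:
    print(nm,seg(im,W,b,lo,hi))
for u,v in [(267,254),(277,210),(330,300),(386,250),(405,265),(420,280),(470,225),(480,255),(262,218),(268,235),(178,225),(198,220),(264,289),(350,165),(420,160)]: print((u,v),np.round(W[v,u],1))
print(np.round(W[215,160:310:3],0)[:, 1:].tolist())
c=cv2.resize(im[185:275,160:310],None,fx=5,fy=5,interpolation=cv2.INTER_CUBIC); cv2.imwrite("pics/c1.png",c[:,:,::-1])
c=cv2.resize(im[185:325,345:545],None,fx=4,fy=4,interpolation=cv2.INTER_CUBIC); cv2.imwrite("pics/c2.png",c[:,:,::-1])
E
```

```text
lower {'c': (585.9, 176.3), 'size': (126.3, 62.8), 'long': 88.6, 'z': 31.2, 'n': 1484}
upper {'c': (558.1, -370.3), 'size': (128.6, 63.7), 'long': -68.5, 'z': 21.2, 'n': 1482}
sep {'c': (509.2, -178.5), 'size': (126.8, 65.0), 'long': -72.4, 'z': 5.2, 'n': 1427}
(267, 254) [495.8  82.3 111.6]
(277, 210) [597.4  64.   57.7]
(330, 300) [ 3.972e+02 -4.880e+01  3.000e-01]
(386, 250) [ 507.9 -180.9    1.3]
(405, 265) [ 472.6 -223.9   -4.1]
(420, 280) [ 437.1 -255.2    2.8]
(470, 225) [ 557.7 -370.6   23.8]
(480, 255) [ 490.9 -397.2   -1.1]
(262, 218) [580.5  97.4  57.3]
(268, 235) [540.7  83.5  70. ]
(178, 225) [570.1 283.3  55. ]
(198, 220) [587.4 249.7  10.4]
(264, 289) [425.5  99.1  17.8]
(350, 165) [ 710.2 -105.1    1.9]
(420, 160) [ 706.5 -260.6   43.3]
[[342.0, -3.0], [334.0, -0.0], [328.0, -3.0], [320.0, -1.0], [296.0, 56.0], [290.0, 56.0], [283.0, 57.0], [277.0, 55.0], [275.0, 36.0], [264.0, 54.0], [259.0, 48.0], [258.0, 26.0], [255.0, 9.0], [248.0, 9.0], [236.0, 32.0], [229.0, 29.0], [222.0, 31.0], [215.0, 33.0], [209.0, 30.0], [201.0, 34.0], [195.0, 30.0], [188.0, 30.0], [181.0, 36.0], [175.0, 30.0], [168.0, 32.0], [161.0, 31.0], [154.0, 33.0], [148.0, 30.0], [141.0, 28.0], [134.0, 30.0], [127.0, 31.0], [120.0, 33.0], [114.0, 28.0], [104.0, 59.0], [97.0, 55.0], [89.0, 74.0], [83.0, 72.0], [78.0, 56.0], [71.0, 54.0], [64.0, 57.0], [58.0, 56.0], [51.0, 59.0], [45.0, 52.0], [39.0, 34.0], [33.0, 9.0], [27.0, -3.0], [20.0, 1.0], [13.0, -1.0], [6.0, -2.0], [-1.0, -2.0]]
```

View pics/c1.png

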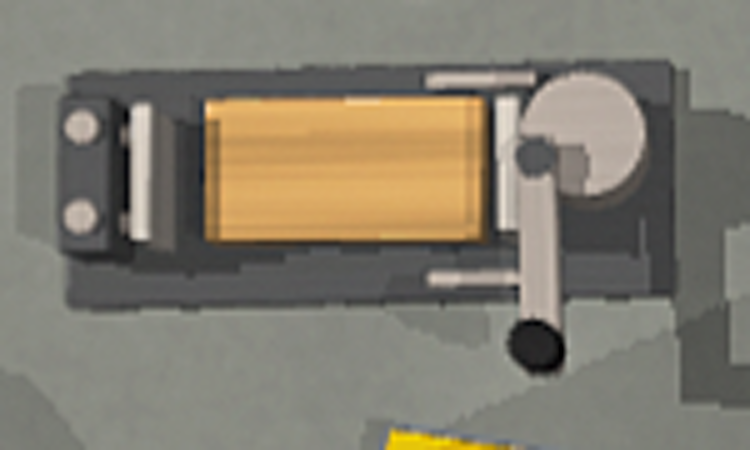

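View pics/c2.png

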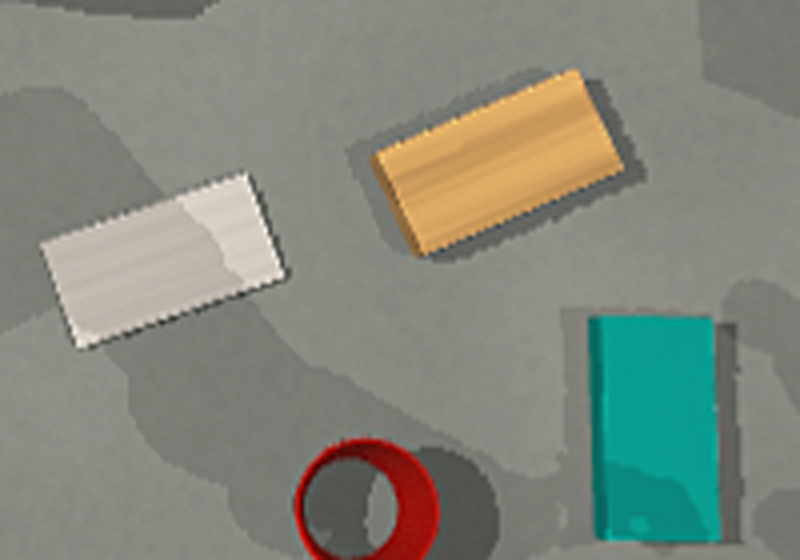

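The crops show the plain grey sheet, the wooden board and the press with lower in it. Lower is at about (229,220) and the post at (267,254). The "rack" is simply the table top at z=0. I'll turn the tool to the sheet's width first.

send_rows:
  targets:
    - {"gripper": -0.74,"az": -7.0}
    - {"gripper": -0.74,"az": -7.0}
    - {"gripper": -0.74,"az": -7.0}
    - {"gripper": -0.74,"az": -7.0}
    - {"gripper": -0.74,"az": -7.0}

```text
$.targets[0]: bad value
```

send_rows:
  targets:
    - {"gripper": -0.74,"az": -7.0}
    - {"gripper": -0.74,"az": -7.0}
    - {"gripper": -0.74,"az": -7.0}
    - {"gripper": -0.74,"az": -7.0}
    - {"gripper": -0.74,"az": -7.0}

```text
$.targets[0]: bad value
```

send_rows:
  targets:
    - {"gripper": -0.74,"az": -7.0}
    - {"gripper": -0.74,"az": -7.0}
    - {"gripper": -0.74}
    - {"gripper": -0.74}

```text
$.targets[0]: bad value
```

send_rows:
  targets:
    - {"gripper": -0.74,"x": 0,"y": 0,"z": 0,"ax": 0,"ay": 0,"az": -7.0}

```text
clock: 0.83
position: [247.3, -574.0, 231.4]
ee_rot: [-0.262, 0.965, -0.0, 0.0]
contact_force: [-0.5, -0.4, -0.1]
gripper_width: 75.4
grasp_force: 0.0
```

send_rows:
  targets:
    - {"gripper": -0.74,"x": 0,"y": 0,"z": 0,"ax": 0,"ay": 0,"az": -7.0}
    - {"gripper": -0.74,"x": 0,"y": 0,"z": 0,"ax": 0,"ay": 0,"az": -7.0}
    - {"gripper": -0.74,"x": 0,"y": 0,"z": 0,"ax": 0,"ay": 0,"az": -7.0}
    - {"gripper": -0.74,"x": 0,"y": 0,"z": 0,"ax": 0,"ay": 0,"az": -7.0}
    - {"gripper": -0.74,"x": 0,"y": 0,"z": 0,"ax": 0,"ay": 0,"az": -7.0}

```text
clock: 1.25
position: [247.3, -574.0, 231.3]
ee_rot: [-0.542, 0.84, 0.0, 0.0]
contact_force: [0.2, 0.4, 0.5]
gripper_width: 74.2
grasp_force: 0.0
```

send_rows:
  targets:
    - {"gripper": -0.74,"x": 0,"y": 0,"z": 0,"ax": 0,"ay": 0,"az": -7.0}
    - {"gripper": -0.74,"x": 0,"y": 0,"z": 0,"ax": 0,"ay": 0,"az": -7.0}
    - {"gripper": -0.74,"x": 0,"y": 0,"z": 0,"ax": 0,"ay": 0,"az": -7.0}
    - {"gripper": -0.74,"x": 0,"y": 0,"z": 0,"ax": 0,"ay": 0,"az": -7.0}
    - {"gripper": -0.74,"x": 0,"y": 0,"z": 0,"ax": 0,"ay": 0,"az": -7.0}

```text
clock: 1.67
position: [247.3, -574.0, 231.3]
ee_rot: [0.77, -0.638, 0.0, -0.0]
contact_force: [0.6, 0.1, 0.4]
gripper_width: 74.3
grasp_force: 0.0
```

send_rows:
  targets:
    - {"gripper": -0.74,"x": 0,"y": 0,"z": 0,"ax": 0,"ay": 0,"az": -7.0}
    - {"gripper": -0.74,"x": -2.0,"y": -2.5,"z": 1,"ax": 0,"ay": 0,"az": 0}
    - {"gripper": -0.74,"x": -2.0,"y": -2.5,"z": 1,"ax": 0,"ay": 0,"az": 0}
    - {"gripper": -0.74,"x": -2.0,"y": -2.5,"z": 1,"ax": 0,"ay": 0,"az": 0}
    - {"gripper": -0.74,"x": -2.0,"y": -2.5,"z": 1,"ax": 0,"ay": 0,"az": 0}

```text
clock: 2.08
position: [319.4, -466.8, 191.0]
ee_rot: [0.805, -0.593, 0.0, 0.0]
contact_force: [2.2, -0.0, -0.4]
gripper_width: 74.6
grasp_force: 0.0
```

send_rows:
  targets:
    - {"gripper": -0.74,"x": -2.0,"y": -2.5,"z": 1,"ax": 0,"ay": 0,"az": 0}
    - {"gripper": -0.74,"x": -2.0,"y": -2.5,"z": 1,"ax": 0,"ay": 0,"az": 0}
    - {"gripper": -0.74,"x": -2.0,"y": -2.5,"z": 1,"ax": 0,"ay": 0,"az": 0}
    - {"gripper": -0.74,"x": -2.0,"y": -2.5,"z": 1,"ax": 0,"ay": 0,"az": 0}
    - {"gripper": -0.74,"x": -2.0,"y": -2.5,"z": 1,"ax": 0,"ay": 0,"az": 0}

```text
clock: 2.5
position: [409.3, -333.9, 141.2]
ee_rot: [0.805, -0.593, 0.0, -0.0]
contact_force: [1.3, -0.4, 0.0]
gripper_width: 74.6
grasp_force: 0.0
```

send_rows:
  targets:
    - {"gripper": -0.74,"x": -2.0,"y": -2.5,"z": 1,"ax": 0,"ay": 0,"az": 0}
    - {"gripper": -0.74,"x": -2.0,"y": -2.5,"z": 1,"ax": 0,"ay": 0,"az": 0}
    - {"gripper": -0.74,"x": -2.0,"y": -2.5,"z": 1,"ax": 0,"ay": 0,"az": 0}
    - {"gripper": -0.74,"x": -2.0,"y": -2.5,"z": 1,"ax": 0,"ay": 0,"az": 0}
    - {"gripper": -0.74,"x": 0,"y": 0,"z": 0,"ax": 0,"ay": 0,"az": 0}

```text
clock: 2.92
position: [482.2, -225.5, 99.8]
ee_rot: [0.807, -0.591, -0.001, 0.0]
contact_force: [-0.1, -0.5, 0.7]
gripper_width: 74.3
grasp_force: 0.0
```

```bash
cat >> h.py <<'E'
def go(x,y,z,yaw=None):
    "print shift in tool cm (after turning az) and turn az deg to bring TCP to x,y,z with tool-y at yaw deg"
    from scipy.spatial.transform import Rotation as R
    s=arm.read_state(); r=R.from_quat(s['ee_rot']); ty=r.as_matrix()[:,1]; a=np.degrees(np.arctan2(ty[1],ty[0]))
    az=0
    if yaw is not None: az=-((yaw-a+180)%360-180); r=r*R.from_rotvec([0,0,np.radians(az)])
    print("t",round(s['clock'],2),"pos",np.round(s['position'],1),"yaw",round(a,2),"tilt",round(float(np.degrees(np.arccos(-r.as_matrix()[2,2]))),2),"W",round(s['gripper_width'],1),"j6",round(s['joints'][5],2),"-> az",round(az,2),"cm",np.round(r.inv().apply(np.array([x,y,z])-s['position'])/10,2))
E
python3 -c "
from h import *
go(509.2,-178.5,20,197.6)"
```

```text
t 2.92 pos [ 482.2 -225.5   99.8] yaw -162.4 tilt 0.07 W 74.3 j6 0.44 -> az -0.0 cm [-3.66 -4.    7.98]
```

send_rows:
  targets:
    - {"gripper": -0.74,"x": -0.91,"y": -1.0,"z": 1.4,"ax": 0,"ay": 0,"az": 0}
    - {"gripper": -0.74,"x": -0.91,"y": -1.0,"z": 1.4,"ax": 0,"ay": 0,"az": 0}
    - {"gripper": -0.74,"x": -0.92,"y": -1.0,"z": 1.4,"ax": 0,"ay": 0,"az": 0}
    - {"gripper": -0.74,"x": -0.92,"y": -1.0,"z": 1.4,"ax": 0,"ay": 0,"az": 0}
    - {"gripper": -0.74,"x": 0,"y": 0,"z": 1.4,"ax": 0,"ay": 0,"az": 0}

```text
clock: 3.33
position: [509.2, -181.1, 31.2]
ee_rot: [0.806, -0.592, 0.001, -0.0]
contact_force: [-0.5, -0.0, -0.3]
gripper_width: 74.2
grasp_force: 0.0
```

send_rows:
  targets:
    - {"gripper": -0.74,"x": 0,"y": 0,"z": 1,"ax": 0,"ay": 0,"az": 0}
    - {"gripper": -0.74,"x": 0,"y": 0,"z": 1,"ax": 0,"ay": 0,"az": 0}
    - {"gripper": -0.74,"x": 0,"y": 0,"z": 0.5,"ax": 0,"ay": 0,"az": 0}
    - {"gripper": -0.74,"x": 0,"y": 0,"z": 0,"ax": 0,"ay": 0,"az": 0}

```text
clock: 3.67
position: [506.6, -182.6, 5.3]
ee_rot: [0.805, -0.593, -0.001, 0.001]
contact_force: [0.4, -0.3, -0.6]
gripper_width: 74.4
grasp_force: 0.0
```

Run:
```python
from h import *
go(509.2,-178.5,-5,197.6)
for n in("top","side"):
    im,W=cloud(n)
    c=im[190:290,330:450] if n=="top" else im[190:290,300:420]
    cv2.imwrite(f"pics/g_{n}.png",cv2.resize(c,None,fx=3.3,fy=5,interpolation=cv2.INTER_CUBIC)[:,:,::-1])
a=cv2.imread("pics/g_top.png");b=cv2.imread("pics/g_side.png");cv2.imwrite("pics/g1.png",np.hstack([a,b]))
```

```text
t 3.67 pos [ 506.6 -182.6    5.3] yaw -162.74 tilt 0.13 W 74.4 j6 0.35 -> az -0.34 cm [-0.31 -0.37  1.03]
```

View pics/g1.png

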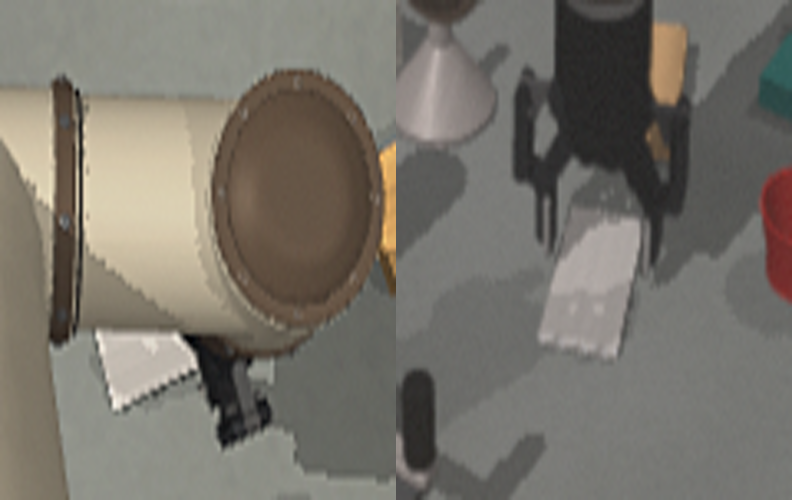

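The side view shows the open fingers astride the sheet, with the finger tips above it. I'll correct by about 4 mm and feel for the table.

send_rows:
  targets:
    - {"gripper": -0.74,"x": -0.31,"y": -0.37,"z": 0,"ax": 0,"ay": 0,"az": -0.3}
    - {"gripper": -0.74,"x": 0,"y": 0,"z": 0.3,"ax": 0,"ay": 0,"az": 0}
    - {"gripper": -0.74,"x": 0,"y": 0,"z": 0.3,"ax": 0,"ay": 0,"az": 0}
    - {"gripper": -0.74,"x": 0,"y": 0,"z": 0.2,"ax": 0,"ay": 0,"az": 0}
    - {"gripper": -0.74,"x": 0,"y": 0,"z": 0,"ax": 0,"ay": 0,"az": 0}

```text
clock: 4.18
position: [509.8, -178.1, -2.1]
ee_rot: [0.807, -0.591, -0.0, 0.0]
contact_force: [0.7, -1.0, 0.6]
gripper_width: 74.2
grasp_force: 0.0
```

send_rows:
  targets:
    - {"gripper": -0.74,"x": 0,"y": 0,"z": 0.15,"ax": 0,"ay": 0,"az": 0}
    - {"gripper": -0.74,"x": 0,"y": 0,"z": 0,"ax": 0,"ay": 0,"az": 0}

```text
clock: 4.35
position: [510.0, -178.1, -3.4]
ee_rot: [0.807, -0.591, -0.0, 0.0]
contact_force: [-1.1, 0.2, -0.1]
gripper_width: 74.1
grasp_force: 0.0
```

send_rows:
  targets:
    - {"gripper": -0.74,"x": 0,"y": 0,"z": 0.15,"ax": 0,"ay": 0,"az": 0}
    - {"gripper": -0.74,"x": 0,"y": 0,"z": 0,"ax": 0,"ay": 0,"az": 0}

```text
clock: 4.52
position: [510.0, -178.2, -4.9]
ee_rot: [0.807, -0.591, -0.0, 0.0]
contact_force: [0.4, -0.2, -0.1]
gripper_width: 74.1
grasp_force: 0.0
```

send_rows:
  targets:
    - {"gripper": -0.74,"x": 0,"y": 0,"z": 0.15,"ax": 0,"ay": 0,"az": 0}
    - {"gripper": -0.74,"x": 0,"y": 0,"z": 0,"ax": 0,"ay": 0,"az": 0}

```text
clock: 4.68
position: [510.0, -178.1, -6.4]
ee_rot: [0.807, -0.591, -0.0, 0.0]
contact_force: [-0.7, -0.3, -0.6]
gripper_width: 74.2
grasp_force: 0.0
```

send_rows:
  targets:
    - {"gripper": -0.74,"x": 0,"y": 0,"z": 0.12,"ax": 0,"ay": 0,"az": 0}
    - {"gripper": -0.74,"x": 0,"y": 0,"z": 0,"ax": 0,"ay": 0,"az": 0}

```text
clock: 4.85
position: [510.0, -178.1, -7.6]
ee_rot: [0.807, -0.591, -0.0, 0.0]
contact_force: [0.1, 0.1, 0.6]
gripper_width: 74.2
grasp_force: 0.0
```

send_rows:
  targets:
    - {"gripper": -0.74,"x": 0,"y": 0,"z": 0.12,"ax": 0,"ay": 0,"az": 0}
    - {"gripper": -0.74,"x": 0,"y": 0,"z": 0,"ax": 0,"ay": 0,"az": 0}

```text
clock: 5.02
position: [510.0, -178.1, -8.8]
ee_rot: [0.807, -0.591, -0.0, 0.0]
contact_force: [-0.0, 0.1, -0.1]
gripper_width: 74.0
grasp_force: 0.0
```

send_rows:
  targets:
    - {"gripper": -0.45,"x": 0,"y": 0,"z": 0,"ax": 0,"ay": 0,"az": 0}
    - {"gripper": -0.4,"x": 0,"y": 0,"z": 0,"ax": 0,"ay": 0,"az": 0}
    - {"gripper": -0.2,"x": 0,"y": 0,"z": 0,"ax": 0,"ay": 0,"az": 0}

```text
clock: 5.27
position: [512.0, -178.7, -5.3]
ee_rot: [0.808, -0.59, 0.002, -0.0]
contact_force: [-2.9, -1.2, 19.4]
gripper_width: 61.6
grasp_force: 70.9
```

send_rows:
  targets:
    - {"gripper": 1,"x": 0,"y": 0,"z": 0,"ax": 0,"ay": 0,"az": 0}
    - {"gripper": 1,"x": 0,"y": 0,"z": 0,"ax": 0,"ay": 0,"az": 0}
    - {"gripper": 1,"x": 0,"y": 0,"z": 0,"ax": 0,"ay": 0,"az": 0}

```text
clock: 5.52
position: [512.0, -178.7, -5.4]
ee_rot: [0.808, -0.59, 0.002, -0.0]
contact_force: [-2.2, 0.6, 17.5]
gripper_width: 61.7
grasp_force: 71.0
```

send_rows:
  targets:
    - {"gripper": 1,"x": 0,"y": 0,"z": -0.5,"ax": 0,"ay": 0,"az": 0}
    - {"gripper": 1,"x": 0,"y": 0,"z": -1,"ax": 0,"ay": 0,"az": 0}
    - {"gripper": 1,"x": 0,"y": 0,"z": -1.5,"ax": 0,"ay": 0,"az": 0}
    - {"gripper": 1,"x": 0,"y": 0,"z": -2,"ax": 0,"ay": 0,"az": 0}
    - {"gripper": 1,"x": 0,"y": 0,"z": -2,"ax": 0,"ay": 0,"az": 0}

```text
clock: 5.93
position: [509.2, -178.0, 61.7]
ee_rot: [0.807, -0.591, -0.001, 0.001]
contact_force: [0.5, -0.0, -2.0]
gripper_width: 62.2
grasp_force: 65.5
```

send_rows:
  targets:
    - {"gripper": 1,"x": 0,"y": 0,"z": -3,"ax": 0,"ay": 0,"az": 0}
    - {"gripper": 1,"x": 0,"y": 0,"z": -3,"ax": 0,"ay": 0,"az": 0}
    - {"gripper": 1,"x": 0,"y": 0,"z": 0,"ax": 0,"ay": 0,"az": 0}
    - {"gripper": 1,"x": 0,"y": 0,"z": 0,"ax": 0,"ay": 0,"az": 0}

```text
clock: 6.27
position: [510.9, -178.1, 123.2]
ee_rot: [0.807, -0.591, 0.002, -0.001]
contact_force: [-0.1, 0.3, -1.8]
gripper_width: 61.5
grasp_force: 65.7
```

Run:
```python
from h import *
go(585.9,176.3,121,178.6)
im,W=cloud("side")
print([(b['rect'],b['score']) for b in arm.boxes_of("side","separator")])
cv2.imwrite("pics/g2.png",cv2.resize(im[130:270,290:450],None,fx=4,fy=4,interpolation=cv2.INTER_CUBIC)[:,:,::-1])
```

```text
t 6.27 pos [ 510.9 -178.1  123.2] yaw -162.41 tilt 0.23 W 61.5 j6 0.34 -> az 18.99 cm [-35.61  -6.63   0.26]
[([345.6, 189.8, 27.0, 31.9], 0.73)]
```

View pics/g2.png

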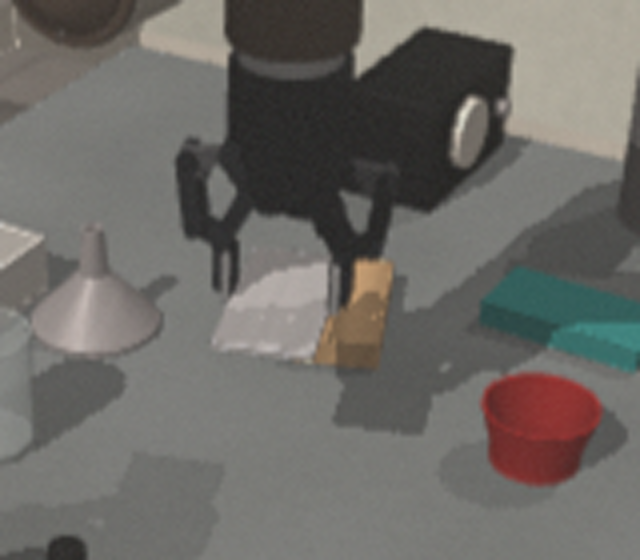

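The sheet is held level between the fingers at about (275,310) in the crop, with upper behind it untouched. I'll carry it to the press.

send_rows:
  targets:
    - {"gripper": 1,"x": 0,"y": 0,"z": 0,"ax": 0,"ay": 0,"az": 6.3}
    - {"gripper": 1,"x": 0,"y": 0,"z": 0,"ax": 0,"ay": 0,"az": 6.3}
    - {"gripper": 1,"x": 0,"y": 0,"z": 0,"ax": 0,"ay": 0,"az": 6.4}
    - {"gripper": 1,"x": -2,"y": -0.3,"z": 0,"ax": 0,"ay": 0,"az": 0}
    - {"gripper": 1,"x": -3,"y": -0.6,"z": 0,"ax": 0,"ay": 0,"az": 0}

```text
clock: 6.78
position: [518.4, -129.4, 119.2]
ee_rot: [-0.697, 0.717, 0.002, -0.002]
contact_force: [0.6, -0.3, -2.7]
gripper_width: 62.1
grasp_force: 65.7
```

send_rows:
  targets:
    - {"gripper": 1,"x": -3,"y": -0.6,"z": 0,"ax": 0,"ay": 0,"az": 0}
    - {"gripper": 1,"x": -3,"y": -0.6,"z": 0,"ax": 0,"ay": 0,"az": 0}
    - {"gripper": 1,"x": -3,"y": -0.6,"z": 0,"ax": 0,"ay": 0,"az": 0}
    - {"gripper": 1,"x": -3,"y": -0.6,"z": 0,"ax": 0,"ay": 0,"az": 0}
    - {"gripper": 1,"x": -3,"y": -0.6,"z": 0,"ax": 0,"ay": 0,"az": 0}

```text
clock: 7.2
position: [552.8, 22.0, 119.4]
ee_rot: [-0.698, 0.716, 0.001, -0.002]
contact_force: [1.0, -0.5, -1.2]
gripper_width: 61.9
grasp_force: 65.7
```

send_rows:
  targets:
    - {"gripper": 1,"x": -3,"y": -0.6,"z": 0,"ax": 0,"ay": 0,"az": 0}
    - {"gripper": 1,"x": -3,"y": -0.6,"z": 0,"ax": 0,"ay": 0,"az": 0}
    - {"gripper": 1,"x": -3,"y": -0.6,"z": 0,"ax": 0,"ay": 0,"az": 0}
    - {"gripper": 1,"x": -3,"y": -0.6,"z": 0,"ax": 0,"ay": 0,"az": 0}
    - {"gripper": 1,"x": -2,"y": -0.3,"z": 0,"ax": 0,"ay": 0,"az": 0}

```text
clock: 7.62
position: [583.9, 162.3, 119.1]
ee_rot: [-0.699, 0.715, 0.001, -0.002]
contact_force: [0.5, -0.8, -2.7]
gripper_width: 61.7
grasp_force: 65.7
```

send_rows:
  targets:
    - {"gripper": 1,"x": 0,"y": 0,"z": 0,"ax": 0,"ay": 0,"az": 0}
    - {"gripper": 1,"x": 0,"y": 0,"z": 0,"ax": 0,"ay": 0,"az": 0}
    - {"gripper": 1,"x": 0,"y": 0,"z": 0,"ax": 0,"ay": 0,"az": 0}

```text
clock: 7.87
position: [583.2, 159.4, 119.7]
ee_rot: [-0.698, 0.716, 0.001, -0.002]
contact_force: [-0.1, 0.1, -1.3]
gripper_width: 61.3
grasp_force: 65.7
```

Run:
```python
from h import *
go(586,176,40,178.6)
im,W=cloud("top")
v,u=np.mgrid[0:480,0:640]
def q(m): 
    p=W[m]; p=p[~np.isnan(p[:,0])]; return len(p),np.round(np.median(p,0),1),np.round(p.min(0),1),np.round(p.max(0),1)
# press plate edges from dark bed at z~10
m=(abs(W[...,2]-10)<4)&(im.max(2)<90)&(u>165)&(u<300)&(v>190)&(v<255)
p=W[m]; print(cv2.minAreaRect(p[:,:2].astype(np.float32)),len(p))
cv2.imwrite("pics/p1.png",cv2.resize(im[170:270,160:320],None,fx=4,fy=4,interpolation=cv2.INTER_CUBIC)[:,:,::-1])
```

```text
t 7.87 pos [583.2 159.4 119.7] yaw 178.59 tilt 0.23 W 61.3 j6 -0.56 -> az -0.01 cm [-1.69 -0.27  7.97]
((581.2639770507812, 166.20809936523438), (109.41690063476562, 276.4264221191406), 0.13650746643543243) 1020
```

View pics/p1.png

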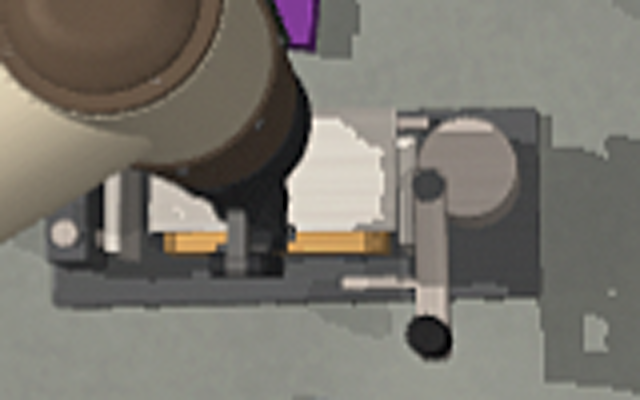

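The sheet hangs over lower, about 17 mm short in y. I'll make up the rest and go down.

send_rows:
  targets:
    - {"gripper": 1,"x": -0.85,"y": -0.13,"z": 0,"ax": 0,"ay": 0,"az": 0}
    - {"gripper": 1,"x": -0.85,"y": -0.13,"z": 1,"ax": 0,"ay": 0,"az": 0}
    - {"gripper": 1,"x": 0,"y": 0,"z": 1.8,"ax": 0,"ay": 0,"az": 0}
    - {"gripper": 1,"x": 0,"y": 0,"z": 1.8,"ax": 0,"ay": 0,"az": 0}
    - {"gripper": 1,"x": 0,"y": 0,"z": 1.8,"ax": 0,"ay": 0,"az": 0}

```text
clock: 8.33
position: [587.5, 177.4, 56.3]
ee_rot: [-0.698, 0.716, 0.0, 0.0]
contact_force: [-0.9, 0.7, -1.3]
gripper_width: 62.1
grasp_force: 65.7
```

send_rows:
  targets:
    - {"gripper": 1,"x": 0,"y": 0,"z": 1.2,"ax": 0,"ay": 0,"az": 0}
    - {"gripper": 1,"x": 0,"y": 0,"z": 0.6,"ax": 0,"ay": 0,"az": 0}
    - {"gripper": 1,"x": 0,"y": 0,"z": 0,"ax": 0,"ay": 0,"az": 0}
    - {"gripper": 1,"x": 0,"y": 0,"z": 0,"ax": 0,"ay": 0,"az": 0}

```text
clock: 8.67
position: [587.7, 177.2, 39.3]
ee_rot: [-0.698, 0.716, -0.0, -0.0]
contact_force: [-0.2, 0.0, -1.0]
gripper_width: 61.5
grasp_force: 65.7
```

Run:
```python
from h import *
go(586,176.3,28,178.6)
```

```text
t 8.67 pos [587.7 177.2  39.3] yaw 178.61 tilt 0.01 W 61.5 j6 -0.58 -> az 0.01 cm [0.1  0.17 1.13]
```

send_rows:
  targets:
    - {"gripper": 1,"x": 0.1,"y": 0.17,"z": 0.5,"ax": 0,"ay": 0,"az": 0}
    - {"gripper": 1,"x": 0,"y": 0,"z": 0.4,"ax": 0,"ay": 0,"az": 0}
    - {"gripper": 1,"x": 0,"y": 0,"z": 0,"ax": 0,"ay": 0,"az": 0}

```text
clock: 8.92
position: [585.3, 175.9, 30.1]
ee_rot: [-0.698, 0.716, 0.0, -0.0]
contact_force: [0.4, 0.7, -1.5]
gripper_width: 61.5
grasp_force: 65.7
```

send_rows:
  targets:
    - {"gripper": 1,"x": 0,"y": 0,"z": 0.1,"ax": 0,"ay": 0,"az": 0}
    - {"gripper": 1,"x": 0,"y": 0,"z": 0,"ax": 0,"ay": 0,"az": 0}

```text
clock: 9.08
position: [585.8, 176.2, 29.6]
ee_rot: [-0.698, 0.716, -0.0, 0.0]
contact_force: [-0.2, 0.2, -1.1]
gripper_width: 61.4
grasp_force: 65.7
```

send_rows:
  targets:
    - {"gripper": 1,"x": 0,"y": 0,"z": 0.1,"ax": 0,"ay": 0,"az": 0}
    - {"gripper": 1,"x": 0,"y": 0,"z": 0,"ax": 0,"ay": 0,"az": 0}

```text
clock: 9.25
position: [585.7, 176.2, 28.5]
ee_rot: [-0.698, 0.716, -0.0, 0.0]
contact_force: [-0.9, 0.2, -1.2]
gripper_width: 61.8
grasp_force: 65.7
```

send_rows:
  targets:
    - {"gripper": 1,"x": 0,"y": 0,"z": 0.1,"ax": 0,"ay": 0,"az": 0}
    - {"gripper": 1,"x": 0,"y": 0,"z": 0,"ax": 0,"ay": 0,"az": 0}

```text
clock: 9.42
position: [585.7, 176.1, 27.3]
ee_rot: [-0.698, 0.716, 0.0, -0.0]
contact_force: [0.5, 0.6, -1.8]
gripper_width: 61.8
grasp_force: 65.7
```

send_rows:
  targets:
    - {"gripper": 1,"x": 0,"y": 0,"z": 0.1,"ax": 0,"ay": 0,"az": 0}
    - {"gripper": 1,"x": 0,"y": 0,"z": 0,"ax": 0,"ay": 0,"az": 0}

```text
clock: 9.58
position: [585.8, 176.2, 26.8]
ee_rot: [-0.699, 0.716, -0.0, 0.0]
contact_force: [0.1, -0.3, 0.8]
gripper_width: 61.9
grasp_force: 67.1
```

send_rows:
  targets:
    - {"gripper": 1,"x": 0,"y": 0,"z": 0.06,"ax": 0,"ay": 0,"az": 0}
    - {"gripper": 1,"x": 0,"y": 0,"z": 0,"ax": 0,"ay": 0,"az": 0}

```text
clock: 9.75
position: [585.8, 176.2, 26.7]
ee_rot: [-0.699, 0.716, -0.0, 0.0]
contact_force: [-2.6, -0.4, 4.6]
gripper_width: 62.0
grasp_force: 67.9
```

Contact came at the expected height. I'll release, lift clear and check.

send_rows:
  targets:
    - {"gripper": -0.6,"x": 0,"y": 0,"z": 0,"ax": 0,"ay": 0,"az": 0}
    - {"gripper": -0.74,"x": 0,"y": 0,"z": 0,"ax": 0,"ay": 0,"az": 0}
    - {"gripper": -0.74,"x": 0,"y": 0,"z": 0,"ax": 0,"ay": 0,"az": 0}
    - {"gripper": -0.74,"x": 0,"y": 0,"z": -0.5,"ax": 0,"ay": 0,"az": 0}
    - {"gripper": -0.74,"x": 0,"y": 0,"z": -1,"ax": 0,"ay": 0,"az": 0}

```text
clock: 10.17
position: [584.9, 175.7, 39.9]
ee_rot: [-0.698, 0.716, 0.0, -0.001]
contact_force: [0.5, -0.5, -0.1]
gripper_width: 74.4
grasp_force: 0.0
```

send_rows:
  targets:
    - {"gripper": -0.74,"x": 0,"y": 0,"z": -2,"ax": 0,"ay": 0,"az": 0}
    - {"gripper": -0.74,"x": 0,"y": 0,"z": -2.5,"ax": 0,"ay": 0,"az": 0}
    - {"gripper": -0.74,"x": 0,"y": 0,"z": -2.5,"ax": 0,"ay": 0,"az": 0}
    - {"gripper": -0.74,"x": 2,"y": 0,"z": -2,"ax": 0,"ay": 0,"az": 0}
    - {"gripper": -0.74,"x": 3,"y": 0,"z": 0,"ax": 0,"ay": 0,"az": 0}

```text
clock: 10.58
position: [588.0, 128.6, 137.1]
ee_rot: [-0.7, 0.714, -0.003, 0.005]
contact_force: [1.0, -0.7, 0.2]
gripper_width: 74.3
grasp_force: 0.0
```

send_rows:
  targets:
    - {"gripper": -0.74,"x": 4,"y": 0,"z": 0,"ax": 0,"ay": 0,"az": -5.7}
    - {"gripper": -0.74,"x": 4,"y": 0,"z": 0,"ax": 0,"ay": 0,"az": -5.7}
    - {"gripper": -0.74,"x": 4,"y": 0,"z": 0,"ax": 0,"ay": 0,"az": -5.7}
    - {"gripper": -0.74,"x": 4,"y": 0,"z": 0,"ax": 0,"ay": 0,"az": -5.7}
    - {"gripper": -0.74,"x": 4,"y": 0,"z": 0,"ax": 0,"ay": 0,"az": 0}

```text
clock: 11.0
position: [618.6, -70.8, 132.4]
ee_rot: [0.827, -0.562, 0.0, -0.0]
contact_force: [1.5, 1.2, 0.1]
gripper_width: 74.7
grasp_force: 0.0
```

Run:
```python
from h import *
go(558.1,-370.3,100,201.5)
im,W=cloud("top")
print("sep",seg(im,W,(190,198,75,45),(0,0,150),(180,50,255),(30,48)))
cv2.imwrite("pics/p2.png",cv2.resize(im[185:265,160:310],None,fx=5,fy=5,interpolation=cv2.INTER_CUBIC)[:,:,::-1])
v,u=np.mgrid[0:480,0:640]
b=(u>165)&(u<300)&(v>190)&(v<250)
for nm,z in(("pusher",(50,63)),("bed",(5,15)),("lever",(65,76))):
    m=b&(W[...,2]>z[0])&(W[...,2]<z[1])
    p=W[m]
    if nm=="pusher":
        for l,h in((85,106),(250,268),(268,300)):
            q=p[(p[:,1]>l)&(p[:,1]<h)]; print(nm,l,np.round(np.percentile(q,[2,98],axis=0),1).tolist(),len(q))
    else: print(nm,np.round(np.percentile(p,[1,99],axis=0),1).tolist(),cv2.minAreaRect(p[:,:2].astype(np.float32)))
```

```text
t 11.0 pos [618.6 -70.8 132.4] yaw -158.38 tilt 0.07 W 74.7 j6 0.23 -> az 0.12 cm [25.65 16.62  3.23]
sep {'c': (586.1, 222.0), 'size': (62.7, 34.9), 'long': 0.5, 'z': 37.4, 'n': 409}Traceback (most recent call last):
  File "<stdin>", line 13, in <module>
    return _quantile_unchecked(
        a, q, axis, out, overwrite_input, method, keepdims, weights)
    return _ureduce(a,
                    func=_quantile_ureduce_func,
    ...<5 lines>...
                    overwrite_input=overwrite_input,
                    method=method)
    r = func(a, **kwargs)
    result = _quantile(arr,
                       quantiles=q,
    ...<2 lines>...
                       out=out,
                       weights=wgt)
    slices_having_nans = np.isnan(arr[-1, ...])
                                  ~~~^^^^^^^^^
IndexError: index -1 is out of bounds for axis 0 with size 0
```

View pics/p2.png

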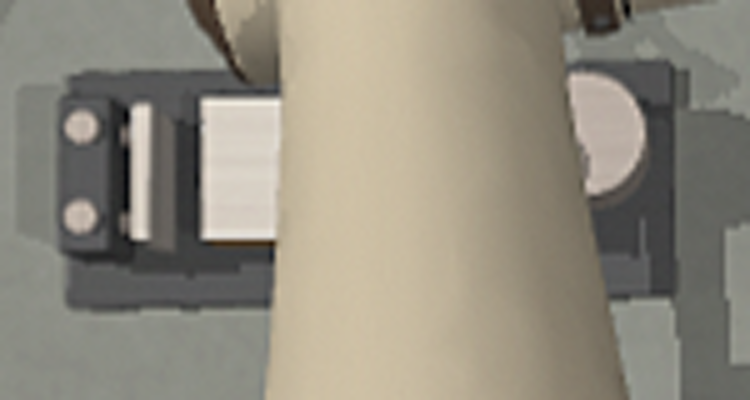

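The sheet lies flush on lower: top z 37.4, x centre 586.1, end at y 239. Now to the upper board.

send_rows:
  targets:
    - {"gripper": -0.74,"x": 2.5,"y": 1.6,"z": 0.3,"ax": 0,"ay": 0,"az": 0}
    - {"gripper": -0.74,"x": 2.5,"y": 1.6,"z": 0.3,"ax": 0,"ay": 0,"az": 0}
    - {"gripper": -0.74,"x": 2.5,"y": 1.6,"z": 0.3,"ax": 0,"ay": 0,"az": 0}
    - {"gripper": -0.74,"x": 2.5,"y": 1.6,"z": 0.3,"ax": 0,"ay": 0,"az": 0}
    - {"gripper": -0.74,"x": 2.5,"y": 1.6,"z": 0.3,"ax": 0,"ay": 0,"az": 0}

```text
clock: 11.47
position: [589.9, -215.8, 116.8]
ee_rot: [0.826, -0.563, 0.001, -0.0]
contact_force: [0.7, -1.0, -1.4]
gripper_width: 74.1
grasp_force: 0.0
```

send_rows:
  targets:
    - {"gripper": -0.74,"x": 2.5,"y": 1.6,"z": 0.3,"ax": 0,"ay": 0,"az": 0}
    - {"gripper": -0.74,"x": 2.5,"y": 1.6,"z": 0.3,"ax": 0,"ay": 0,"az": 0}
    - {"gripper": -0.74,"x": 2.5,"y": 1.6,"z": 0.3,"ax": 0,"ay": 0,"az": 0}
    - {"gripper": -0.74,"x": 2.5,"y": 1.6,"z": 0.3,"ax": 0,"ay": 0,"az": 0}
    - {"gripper": -0.74,"x": 2.5,"y": 1.6,"z": 0.3,"ax": 0,"ay": 0,"az": 0}

```text
clock: 11.88
position: [561.0, -361.5, 101.8]
ee_rot: [0.826, -0.563, 0.001, -0.0]
contact_force: [0.4, -0.0, 0.7]
gripper_width: 74.2
grasp_force: 0.0
```

send_rows:
  targets:
    - {"gripper": -0.74,"x": 0,"y": 0,"z": 0,"ax": 0,"ay": 0,"az": 0}
    - {"gripper": -0.74,"x": 0,"y": 0,"z": 0,"ax": 0,"ay": 0,"az": 0}

```text
clock: 12.05
position: [560.6, -361.6, 101.1]
ee_rot: [0.825, -0.565, 0.0, -0.0]
contact_force: [0.7, 0.1, -0.4]
gripper_width: 74.4
grasp_force: 0.0
```

Run:
```python
from h import *
go(558.1,-370.3,40,201.5)
im,W=cloud("top")
print("sep",seg(im,W,(190,198,75,45),(0,0,150),(180,50,255),(30,48)))
v,u=np.mgrid[0:480,0:640]
b=(u>165)&(u<300)&(v>190)&(v<250)
for nm,z in(("plates",(45,63)),("bed",(5,15)),("lever",(65,76)),("post",(100,125))):
    p=W[((u>165)&(u<300)&(v>190)&(v<265))&(W[...,2]>z[0])&(W[...,2]<z[1])]
    if nm=="plates":
        for l,h in((85,108),(250,270),(270,305)):
            q=p[(p[:,1]>l)&(p[:,1]<h)]
            if len(q): print(nm,l,np.round(np.percentile(q,[3,97],axis=0),1).tolist(),len(q))
    else: print(nm,np.round(np.percentile(p,[1,99],axis=0),1).tolist(),np.round(np.median(p,0),1),cv2.minAreaRect(p[:,:2].astype(np.float32)))
```

```text
t 12.05 pos [ 560.6 -361.6  101.1] yaw -158.77 tilt 0.02 W 74.4 j6 0.7 -> az -0.27 cm [0.72 0.55 6.11]
sep {'c': (584.9, 177.4), 'size': (125.6, 62.3), 'long': 88.6, 'z': 37.4, 'n': 1435}
plates 85 [[553.7, 86.2, 53.3], [609.8, 104.3, 60.3]] 141
plates 250 [[553.3, 257.4, 47.7], [610.5, 265.4, 60.7]] 139
plates 270 [[549.1, 275.7, 48.9], [615.2, 299.2, 60.9]] 375
bed [[527.1, 29.1, 5.3], [636.6, 303.8, 14.3]] [552.9 165.    9.4] ((567.7001342773438, 165.46157836914062), (290.0675354003906, 166.6144256591797), 86.73695373535156)
lever [[505.5, 75.9, 65.8], [589.3, 94.3, 74.9]] [549.7  85.3  69.4] ((538.7471923828125, 85.11942291259766), (105.44349670410156, 17.839006423950195), 1.2889348268508911)
post [[486.9, 74.2, 104.0], [506.1, 94.6, 118.0]] [495.9  84.  113.6] ((496.46142578125, 84.03792572021484), (20.502853393554688, 19.011756896972656), 43.85417556762695)
```

The stack is well placed: sheet (584.9,177.4) against lower (585.9,176.3). Pusher face is at y≈104, cheek face at y≈257 and press middle line at x≈582. Next, grasp upper.

send_rows:
  targets:
    - {"gripper": -0.74,"x": 0.72,"y": 0.55,"z": 1.5,"ax": 0,"ay": 0,"az": -0.3}
    - {"gripper": -0.74,"x": 0,"y": 0,"z": 1.5,"ax": 0,"ay": 0,"az": 0}
    - {"gripper": -0.74,"x": 0,"y": 0,"z": 1.5,"ax": 0,"ay": 0,"az": 0}
    - {"gripper": -0.74,"x": 0,"y": 0,"z": 1.0,"ax": 0,"ay": 0,"az": 0}
    - {"gripper": -0.74,"x": 0,"y": 0,"z": 0,"ax": 0,"ay": 0,"az": 0}

```text
clock: 12.52
position: [557.8, -367.0, 43.7]
ee_rot: [0.828, -0.561, -0.002, 0.0]
contact_force: [-1.0, 0.0, -0.2]
gripper_width: 74.7
grasp_force: 0.0
```

Run:
```python
from h import *
go(558.1,-370.3,-2,201.5)
im,W=cloud("side")
cv2.imwrite("pics/g3.png",cv2.resize(im[150:250,310:440],None,fx=5,fy=5,interpolation=cv2.INTER_CUBIC)[:,:,::-1])
```

```text
t 12.52 pos [ 557.8 -367.    43.7] yaw -158.23 tilt 0.25 W 74.7 j6 0.72 -> az 0.27 cm [0.34 0.08 4.57]
```

View pics/g3.png

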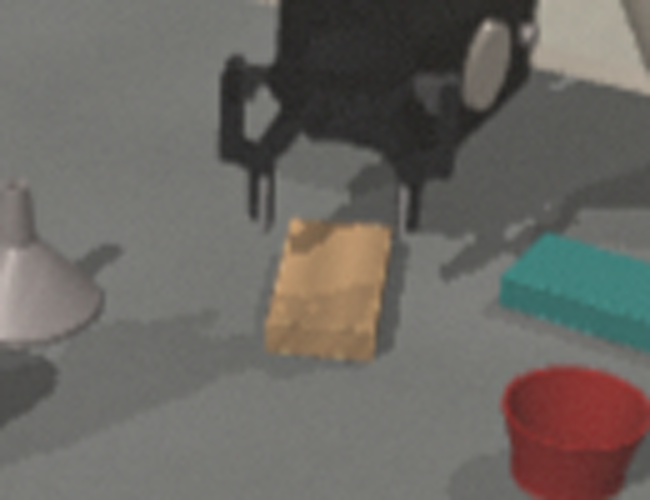

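The fingers stand on both sides of the wooden board at about (330,270) in the crop. Down and close.

send_rows:
  targets:
    - {"gripper": -0.74,"x": 0.3,"y": 0.08,"z": 1.0,"ax": 0,"ay": 0,"az": 0.2}
    - {"gripper": -0.74,"x": 0,"y": 0,"z": 1.2,"ax": 0,"ay": 0,"az": 0}
    - {"gripper": -0.74,"x": 0,"y": 0,"z": 1.2,"ax": 0,"ay": 0,"az": 0}
    - {"gripper": -0.74,"x": 0,"y": 0,"z": 0.8,"ax": 0,"ay": 0,"az": 0}
    - {"gripper": -0.74,"x": 0,"y": 0,"z": 0.3,"ax": 0,"ay": 0,"az": 0}

```text
clock: 12.98
position: [557.7, -371.3, -1.6]
ee_rot: [0.826, -0.563, -0.002, 0.0]
contact_force: [0.2, 0.2, -0.4]
gripper_width: 74.1
grasp_force: 0.0
```

send_rows:
  targets:
    - {"gripper": -0.74,"x": 0,"y": 0,"z": 0,"ax": 0,"ay": 0,"az": 0}
    - {"gripper": -0.45,"x": 0,"y": 0,"z": 0,"ax": 0,"ay": 0,"az": 0}
    - {"gripper": 1,"x": 0,"y": 0,"z": 0,"ax": 0,"ay": 0,"az": 0}
    - {"gripper": 1,"x": 0,"y": 0,"z": 0,"ax": 0,"ay": 0,"az": 0}
    - {"gripper": 1,"x": 0,"y": 0,"z": 0,"ax": 0,"ay": 0,"az": 0}

```text
clock: 13.4
position: [559.3, -371.9, 1.2]
ee_rot: [0.827, -0.563, 0.0, -0.0]
contact_force: [0.5, 1.0, 0.8]
gripper_width: 62.5
grasp_force: 68.9
```

send_rows:
  targets:
    - {"gripper": 1,"x": 0,"y": 0,"z": -1,"ax": 0,"ay": 0,"az": 0}
    - {"gripper": 1,"x": 0,"y": 0,"z": -2.5,"ax": 0,"ay": 0,"az": 0}
    - {"gripper": 1,"x": 0,"y": 0,"z": -3,"ax": 0,"ay": 0,"az": 0}
    - {"gripper": 1,"x": 0,"y": 0,"z": -3.5,"ax": 0,"ay": 0,"az": 0}
    - {"gripper": 1,"x": 0,"y": 0,"z": -3,"ax": 0,"ay": 0,"az": 0}

```text
clock: 13.82
position: [559.0, -372.0, 133.4]
ee_rot: [0.827, -0.563, 0.001, 0.0]
contact_force: [-0.2, 0.8, -1.5]
gripper_width: 62.9
grasp_force: 68.8
```

send_rows:
  targets:
    - {"gripper": 1,"x": 0,"y": 0,"z": 0,"ax": 0,"ay": 0,"az": 5.7}
    - {"gripper": 1,"x": 0,"y": 0,"z": 0,"ax": 0,"ay": 0,"az": 5.7}
    - {"gripper": 1,"x": 0,"y": 0,"z": 0,"ax": 0,"ay": 0,"az": 5.7}
    - {"gripper": 1,"x": 0,"y": 0,"z": 0,"ax": 0,"ay": 0,"az": 5.7}
    - {"gripper": 1,"x": 0,"y": 0,"z": 0,"ax": 0,"ay": 0,"az": 0}

```text
clock: 14.23
position: [558.8, -371.7, 131.5]
ee_rot: [-0.698, 0.716, -0.0, 0.0]
contact_force: [-0.5, 0.5, -1.6]
gripper_width: 62.0
grasp_force: 68.8
```

Run:
```python
from h import *
go(585.8,175.3,130,178.6)
```

```text
t 14.23 pos [ 558.8 -371.7  131.5] yaw 178.6 tilt 0.02 W 62.0 j6 0.32 -> az 0.0 cm [-54.75  -1.36   0.15]
```

send_rows:
  targets:
    - {"gripper": 1,"x": -2,"y": -0.1,"z": 0,"ax": 0,"ay": 0,"az": 0}
    - {"gripper": 1,"x": -3,"y": -0.1,"z": 0,"ax": 0,"ay": 0,"az": 0}
    - {"gripper": 1,"x": -3.8,"y": -0.1,"z": 0,"ax": 0,"ay": 0,"az": 0}
    - {"gripper": 1,"x": -3.8,"y": -0.1,"z": 0,"ax": 0,"ay": 0,"az": 0}
    - {"gripper": 1,"x": -3.8,"y": -0.1,"z": 0,"ax": 0,"ay": 0,"az": 0}

```text
clock: 14.65
position: [567.4, -206.7, 131.2]
ee_rot: [-0.7, 0.714, -0.0, 0.0]
contact_force: [-0.1, 0.6, -1.3]
gripper_width: 62.4
grasp_force: 68.8
```

send_rows:
  targets:
    - {"gripper": 1,"x": -3.8,"y": -0.1,"z": 0,"ax": 0,"ay": 0,"az": 0}
    - {"gripper": 1,"x": -3.8,"y": -0.1,"z": 0,"ax": 0,"ay": 0,"az": 0}
    - {"gripper": 1,"x": -3.8,"y": -0.1,"z": 0,"ax": 0,"ay": 0,"az": 0}
    - {"gripper": 1,"x": -3.8,"y": -0.1,"z": 0,"ax": 0,"ay": 0,"az": 0}
    - {"gripper": 1,"x": -3.8,"y": -0.1,"z": 0,"ax": 0,"ay": 0,"az": 0}

```text
clock: 15.07
position: [576.7, -16.3, 131.5]
ee_rot: [-0.7, 0.714, -0.0, 0.0]
contact_force: [0.8, 0.4, -2.1]
gripper_width: 62.6
grasp_force: 68.8
```

send_rows:
  targets:
    - {"gripper": 1,"x": -3.8,"y": -0.1,"z": 0,"ax": 0,"ay": 0,"az": 0}
    - {"gripper": 1,"x": -3.8,"y": -0.1,"z": 0,"ax": 0,"ay": 0,"az": 0}
    - {"gripper": 1,"x": -3.8,"y": -0.1,"z": 0,"ax": 0,"ay": 0,"az": 0}
    - {"gripper": 1,"x": -3,"y": -0.1,"z": 0,"ax": 0,"ay": 0,"az": 0}
    - {"gripper": 1,"x": -2,"y": -0.1,"z": 0,"ax": 0,"ay": 0,"az": 0}

```text
clock: 15.48
position: [585.7, 148.8, 131.4]
ee_rot: [-0.701, 0.713, -0.0, 0.001]
contact_force: [0.2, -0.1, -2.4]
gripper_width: 62.3
grasp_force: 68.8
```

send_rows:
  targets:
    - {"gripper": 1,"x": 0,"y": 0,"z": 0,"ax": 0,"ay": 0,"az": 0}
    - {"gripper": 1,"x": 0,"y": 0,"z": 0,"ax": 0,"ay": 0,"az": 0}
    - {"gripper": 1,"x": 0,"y": 0,"z": 0,"ax": 0,"ay": 0,"az": 0}

```text
clock: 15.73
position: [585.4, 145.2, 130.9]
ee_rot: [-0.7, 0.715, 0.0, -0.0]
contact_force: [0.7, -0.3, -1.5]
gripper_width: 62.7
grasp_force: 68.8
```

Run:
```python
from h import *
go(585.8,175.3,50,178.6)
```

```text
t 15.73 pos [585.4 145.2 130.9] yaw 178.78 tilt 0.03 W 62.7 j6 -0.53 -> az 0.18 cm [-3.01  0.03  8.09]
```

send_rows:
  targets:
    - {"gripper": 1,"x": -1.5,"y": 0,"z": 0,"ax": 0,"ay": 0,"az": 0}
    - {"gripper": 1,"x": -1.5,"y": 0,"z": 0.5,"ax": 0,"ay": 0,"az": 0.2}
    - {"gripper": 1,"x": 0,"y": 0,"z": 2,"ax": 0,"ay": 0,"az": 0}
    - {"gripper": 1,"x": 0,"y": 0,"z": 2,"ax": 0,"ay": 0,"az": 0}
    - {"gripper": 1,"x": 0,"y": 0,"z": 2,"ax": 0,"ay": 0,"az": 0}

```text
clock: 16.15
position: [586.6, 176.2, 65.2]
ee_rot: [-0.698, 0.716, -0.0, 0.001]
contact_force: [-0.3, -0.1, -1.3]
gripper_width: 62.3
grasp_force: 68.9
```

send_rows:
  targets:
    - {"gripper": 1,"x": 0,"y": 0,"z": 1,"ax": 0,"ay": 0,"az": 0}
    - {"gripper": 1,"x": 0,"y": 0,"z": 0.4,"ax": 0,"ay": 0,"az": 0}
    - {"gripper": 1,"x": 0,"y": 0,"z": 0,"ax": 0,"ay": 0,"az": 0}
    - {"gripper": 1,"x": 0,"y": 0,"z": 0,"ax": 0,"ay": 0,"az": 0}

```text
clock: 16.48
position: [587.1, 176.0, 52.5]
ee_rot: [-0.698, 0.716, -0.0, 0.001]
contact_force: [0.3, -0.4, -1.5]
gripper_width: 62.3
grasp_force: 68.7
```

Run:
```python
from h import *
go(585.8,175.3,41,178.6)
```

```text
t 16.48 pos [587.1 176.   52.5] yaw 178.52 tilt 0.08 W 62.3 j6 -0.58 -> az -0.08 cm [0.07 0.13 1.15]
```

send_rows:
  targets:
    - {"gripper": 1,"x": 0.07,"y": 0.13,"z": 0.6,"ax": 0,"ay": 0,"az": 0}
    - {"gripper": 1,"x": 0,"y": 0,"z": 0.4,"ax": 0,"ay": 0,"az": 0}
    - {"gripper": 1,"x": 0,"y": 0,"z": 0,"ax": 0,"ay": 0,"az": 0}

```text
clock: 16.73
position: [584.6, 174.8, 41.4]
ee_rot: [-0.698, 0.716, 0.0, -0.0]
contact_force: [-0.4, -0.6, -1.9]
gripper_width: 62.8
grasp_force: 68.8
```

send_rows:
  targets:
    - {"gripper": 1,"x": 0,"y": 0,"z": 0.1,"ax": 0,"ay": 0,"az": 0}
    - {"gripper": 1,"x": 0,"y": 0,"z": 0,"ax": 0,"ay": 0,"az": 0}

```text
clock: 16.9
position: [585.2, 175.1, 40.9]
ee_rot: [-0.698, 0.716, -0.0, 0.0]
contact_force: [-0.3, 0.9, -1.5]
gripper_width: 62.7
grasp_force: 68.8
```

send_rows:
  targets:
    - {"gripper": 1,"x": 0,"y": 0,"z": 0.1,"ax": 0,"ay": 0,"az": 0}
    - {"gripper": 1,"x": 0,"y": 0,"z": 0,"ax": 0,"ay": 0,"az": 0}

```text
clock: 17.07
position: [585.1, 175.1, 39.8]
ee_rot: [-0.698, 0.716, -0.0, 0.0]
contact_force: [-0.5, -0.4, -1.1]
gripper_width: 61.9
grasp_force: 68.8
```

send_rows:
  targets:
    - {"gripper": 1,"x": 0,"y": 0,"z": 0.1,"ax": 0,"ay": 0,"az": 0}
    - {"gripper": 1,"x": 0,"y": 0,"z": 0,"ax": 0,"ay": 0,"az": 0}

```text
clock: 17.23
position: [585.3, 175.1, 39.2]
ee_rot: [-0.698, 0.716, -0.0, 0.0]
contact_force: [-0.0, 0.4, -0.6]
gripper_width: 62.4
grasp_force: 68.9
```

send_rows:
  targets:
    - {"gripper": 1,"x": 0,"y": 0,"z": 0.05,"ax": 0,"ay": 0,"az": 0}
    - {"gripper": -0.6,"x": 0,"y": 0,"z": 0,"ax": 0,"ay": 0,"az": 0}
    - {"gripper": -0.74,"x": 0,"y": 0,"z": 0,"ax": 0,"ay": 0,"az": 0}
    - {"gripper": -0.74,"x": 0,"y": 0,"z": 0,"ax": 0,"ay": 0,"az": 0}
    - {"gripper": -0.74,"x": 0,"y": 0,"z": -0.5,"ax": 0,"ay": 0,"az": 0}

```text
clock: 17.65
position: [584.4, 174.7, 42.5]
ee_rot: [-0.698, 0.716, 0.0, -0.001]
contact_force: [-0.2, 0.5, -0.4]
gripper_width: 74.8
grasp_force: 0.0
```

send_rows:
  targets:
    - {"gripper": -0.74,"x": 0,"y": 0,"z": -1,"ax": 0,"ay": 0,"az": 0}
    - {"gripper": -0.74,"x": 0,"y": 0,"z": -2.5,"ax": 0,"ay": 0,"az": 0}
    - {"gripper": -0.74,"x": 0,"y": 0,"z": -3,"ax": 0,"ay": 0,"az": 0}
    - {"gripper": -0.74,"x": 0,"y": 0,"z": -3,"ax": 0,"ay": 0,"az": 6.8}
    - {"gripper": -0.74,"x": 0,"y": 0,"z": -1.5,"ax": 0,"ay": 0,"az": 6.8}

```text
clock: 18.07
position: [587.1, 175.7, 158.7]
ee_rot: [-0.606, 0.795, -0.001, 0.004]
contact_force: [-0.5, 0.8, 0.5]
gripper_width: 74.4
grasp_force: 0.0
```

send_rows:
  targets:
    - {"gripper": -0.3,"x": 0,"y": 0,"z": 0,"ax": 0,"ay": 0,"az": 6.8}
    - {"gripper": -0.3,"x": 0,"y": 0,"z": 0,"ax": 0,"ay": 0,"az": 6.8}
    - {"gripper": -0.3,"x": 0,"y": 0,"z": 0,"ax": 0,"ay": 0,"az": 6.8}
    - {"gripper": -0.3,"x": 0,"y": 0,"z": 0,"ax": 0,"ay": 0,"az": 6.8}
    - {"gripper": -0.3,"x": 0,"y": 0,"z": 0,"ax": 0,"ay": 0,"az": 6.8}

```text
clock: 18.48
position: [585.3, 175.1, 154.6]
ee_rot: [-0.347, 0.938, 0.0, 0.001]
contact_force: [-0.3, -1.1, 0.2]
gripper_width: 55.4
grasp_force: 0.0
```

send_rows:
  targets:
    - {"gripper": -0.3,"x": 0,"y": 0,"z": 0,"ax": 0,"ay": 0,"az": 6.8}
    - {"gripper": -0.3,"x": 0,"y": 0,"z": 0,"ax": 0,"ay": 0,"az": 6.8}
    - {"gripper": -0.3,"x": 0,"y": 0,"z": 0,"ax": 0,"ay": 0,"az": 6.8}
    - {"gripper": -0.3,"x": 0,"y": 0,"z": 0,"ax": 0,"ay": 0,"az": 6.8}
    - {"gripper": -0.3,"x": 0,"y": 0,"z": 0,"ax": 0,"ay": 0,"az": 6.8}

```text
clock: 18.9
position: [585.3, 175.1, 154.4]
ee_rot: [-0.057, 0.998, 0.0, 0.001]
contact_force: [-0.1, 0.2, 0.8]
gripper_width: 55.4
grasp_force: 0.0
```

send_rows:
  targets:
    - {"gripper": -0.3,"x": 0,"y": 0,"z": 0,"ax": 0,"ay": 0,"az": 6.8}
    - {"gripper": -0.3,"x": 3,"y": -3,"z": 0,"ax": 0,"ay": 0,"az": 0}
    - {"gripper": -0.3,"x": 3,"y": -3,"z": 0,"ax": 0,"ay": 0,"az": 0}
    - {"gripper": -0.3,"x": 2.5,"y": -2.5,"z": 0,"ax": 0,"ay": 0,"az": 0}
    - {"gripper": -0.3,"x": 0,"y": 0,"z": 0,"ax": 0,"ay": 0,"az": 0}

```text
clock: 19.32
position: [495.8, 87.0, 153.7]
ee_rot: [0.001, 1.0, -0.0, -0.002]
contact_force: [-0.3, -0.1, 0.7]
gripper_width: 55.2
grasp_force: 0.0
```

Run:
```python
from h import *
go(496.5,84,130,90)
im,W=cloud("top")
try: print("upper",seg(im,W,(190,195,80,50),(8,60,90),(25,255,255),(50,70)))
except Exception as e: print(e)
s,W2=cloud("side")
try: print("upper side",seg(s,W2,(200,255,110,110),(8,60,60),(25,255,255),(50,70)))
except Exception as e: print(e)
a=cv2.resize(im[180:280,160:320],(400,300));b=cv2.resize(s[240:375,190:330],(400,300))
cv2.imwrite("pics/u1.png",np.hstack([a,b])[:,:,::-1])
```

```text
t 19.32 pos [495.8  87.  153.7] yaw 89.93 tilt 0.26 W 55.2 j6 -2.07 -> az -0.07 cm [-0.08 -0.3   2.37]
upper {'c': (597.0, 222.5), 'size': (40.8, 33.9), 'long': -1.9, 'z': 59.4, 'n': 169}
upper side {'c': (585.3, 178.5), 'size': (127.3, 68.0), 'long': 89.4, 'z': 60.4, 'n': 1222}
```

View pics/u1.png

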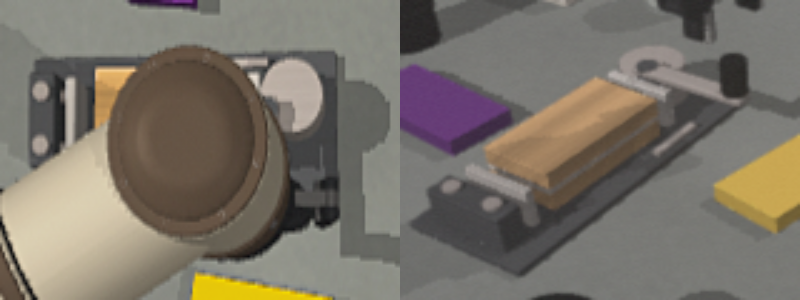

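The side view shows lower, sheet and upper stacked square, with upper at (585.3,178.5), top z 60. Now to the post.

send_rows:
  targets:
    - {"gripper": -0.3,"x": -0.1,"y": -0.3,"z": 1,"ax": 0,"ay": 0,"az": 0}
    - {"gripper": -0.3,"x": 0,"y": 0,"z": 1,"ax": 0,"ay": 0,"az": 0}
    - {"gripper": -0.3,"x": 0,"y": 0,"z": 0.5,"ax": 0,"ay": 0,"az": 0}
    - {"gripper": -0.3,"x": 0,"y": 0,"z": 0,"ax": 0,"ay": 0,"az": 0}

```text
clock: 19.75
position: [501.6, 87.9, 126.0]
ee_rot: [-0.001, 1.0, -0.001, -0.002]
contact_force: [-0.5, -0.6, -0.2]
gripper_width: 55.4
grasp_force: 0.0
```

Run:
```python
from h import *
go(496.5,84,78,90)
```

```text
t 19.75 pos [501.6  87.9 126. ] yaw 90.1 tilt 0.25 W 55.4 j6 -2.06 -> az 0.1 cm [ 0.49 -0.38  4.8 ]
```

send_rows:
  targets:
    - {"gripper": -0.3,"x": 0.5,"y": -0.4,"z": 1,"ax": 0,"ay": 0,"az": 0}
    - {"gripper": -0.3,"x": 0,"y": 0,"z": 1,"ax": 0,"ay": 0,"az": 0}
    - {"gripper": -0.3,"x": 0,"y": 0,"z": 1,"ax": 0,"ay": 0,"az": 0}
    - {"gripper": -0.3,"x": 0,"y": 0,"z": 1,"ax": 0,"ay": 0,"az": 0}
    - {"gripper": -0.3,"x": 0,"y": 0,"z": 0.5,"ax": 0,"ay": 0,"az": 0}

```text
clock: 20.17
position: [497.0, 84.0, 81.8]
ee_rot: [-0.001, 1.0, -0.001, -0.001]
contact_force: [1.2, -0.2, -0.3]
gripper_width: 55.6
grasp_force: 0.0
```

send_rows:
  targets:
    - {"gripper": 0,"x": 0,"y": 0,"z": 0,"ax": 0,"ay": 0,"az": 0}
    - {"gripper": 0.3,"x": 0,"y": 0,"z": 0,"ax": 0,"ay": 0,"az": 0}
    - {"gripper": 1,"x": 0,"y": 0,"z": 0,"ax": 0,"ay": 0,"az": 0}
    - {"gripper": 1,"x": 0,"y": 0,"z": 0,"ax": 0,"ay": 0,"az": 0}
    - {"gripper": 1,"x": 0,"y": 0,"z": 0,"ax": 0,"ay": 0,"az": 0}

```text
clock: 20.58
position: [497.8, 84.6, 83.9]
ee_rot: [-0.001, 1.0, 0.001, 0.001]
contact_force: [0.0, 2.7, 0.1]
gripper_width: 20.5
grasp_force: 58.6
```

Run:
```python
from h import *
go(496.5,84,78,90)
s=arm.read_state(); print(np.round(s['contact_force'],1),s['grasp_force'])
```

```text
t 20.58 pos [497.8  84.6  83.9] yaw 90.14 tilt 0.11 W 20.5 j6 -2.06 -> az 0.14 cm [ 0.13 -0.06  0.59]
[0.  2.7 0.1] 58.64838123321533
```

The post is held. I'll lead it round in 4° rows, watching the force.

send_rows:
  targets:
    - {"gripper": 1,"x": -0.02,"y": -0.59,"z": 0,"ax": 0,"ay": 0,"az": -4}
    - {"gripper": 1,"x": -0.02,"y": -0.59,"z": 0,"ax": 0,"ay": 0,"az": -4}
    - {"gripper": 1,"x": -0.02,"y": -0.59,"z": 0,"ax": 0,"ay": 0,"az": -4}

```text
clock: 20.83
position: [500.0, 67.9, 83.9]
ee_rot: [-0.107, 0.994, 0.001, 0.002]
contact_force: [-1.3, 7.8, -1.3]
gripper_width: 20.3
grasp_force: 58.7
```

send_rows:
  targets:
    - {"gripper": 1,"x": -0.02,"y": -0.59,"z": 0,"ax": 0,"ay": 0,"az": -4}
    - {"gripper": 1,"x": -0.02,"y": -0.59,"z": 0,"ax": 0,"ay": 0,"az": -4}
    - {"gripper": 1,"x": 0,"y": 0,"z": 0,"ax": 0,"ay": 0,"az": 0}

```text
clock: 21.08
position: [503.7, 55.8, 83.9]
ee_rot: [-0.175, 0.984, 0.001, 0.002]
contact_force: [1.5, 4.0, -1.2]
gripper_width: 20.3
grasp_force: 58.7
```

```bash
cat >> h.py <<'E'
def cam(xc=582.3,yc=86.):
    s=arm.read_state(); p=s['position']; d=p[:2]-[xc,yc]; a=np.arctan2(-d[1],-d[0]); r=np.hypot(*d)
    t=np.array([np.sin(a),-np.cos(a)]); n=-d/r; f=s['contact_force'][:2]
    print("t",round(s['clock'],2),"pos",np.round(p,1),"ang",round(a,3),"r",round(r,1),"F drag",round(-f@t,1),"F inward",round(f@n,1),"fz",round(s['contact_force'][2],1),"W",round(s['gripper_width'],1),"j6",round(s['joints'][5],2))
E
python3 - <<'E'
from h import *
cam(); go(500,50,80)
E
```

```text
t 21.08 pos [503.7  55.8  83.9] ang 0.367 r 84.2 F drag 3.2 F inward 2.8 fz -1.2 W 20.3 j6 -1.65
t 21.08 pos [503.7  55.8  83.9] yaw 110.2 tilt 0.22 W 20.3 j6 -1.65 -> az 0 cm [ 0.55 -0.42  0.39]
```

send_rows:
  targets:
    - {"gripper": 1,"x": -0.02,"y": -0.59,"z": 0,"ax": 0,"ay": 0,"az": -4}
    - {"gripper": 1,"x": -0.02,"y": -0.59,"z": 0,"ax": 0,"ay": 0,"az": -4}
    - {"gripper": 1,"x": -0.02,"y": -0.59,"z": 0,"ax": 0,"ay": 0,"az": -4}

```text
clock: 21.33
position: [511.3, 40.8, 83.9]
ee_rot: [-0.277, 0.961, 0.001, 0.002]
contact_force: [-1.0, 7.8, -0.9]
gripper_width: 20.4
grasp_force: 58.9
```

send_rows:
  targets:
    - {"gripper": 1,"x": -0.02,"y": -0.59,"z": 0,"ax": 0,"ay": 0,"az": -4}
    - {"gripper": 1,"x": -0.02,"y": -0.59,"z": 0,"ax": 0,"ay": 0,"az": -4}

```text
clock: 21.5
position: [518.4, 31.4, 83.9]
ee_rot: [-0.344, 0.939, 0.001, 0.002]
contact_force: [-0.4, 9.8, -0.4]
gripper_width: 20.4
grasp_force: 58.9
```

send_rows:
  targets:
    - {"gripper": 1,"x": -0.02,"y": -0.59,"z": 0,"ax": 0,"ay": 0,"az": -4}
    - {"gripper": 1,"x": -0.02,"y": -0.59,"z": 0,"ax": 0,"ay": 0,"az": -4}

```text
clock: 21.67
position: [526.6, 23.1, 83.9]
ee_rot: [-0.408, 0.913, 0.001, 0.002]
contact_force: [-0.7, 10.4, 0.2]
gripper_width: 20.7
grasp_force: 58.9
```

send_rows:
  targets:
    - {"gripper": 1,"x": 0,"y": 0,"z": 0,"ax": 0,"ay": 0,"az": 0}

```text
clock: 21.75
position: [527.2, 22.5, 83.9]
ee_rot: [-0.408, 0.913, 0.0, 0.002]
contact_force: [1.9, 5.7, -1.2]
gripper_width: 20.5
grasp_force: 58.8
```

Run:
```python
from h import *
cam(); go(500,50,80)
im,W=cloud("top"); s,W2=cloud("side")
try: print("upper side",seg(s,W2,(200,255,110,110),(8,60,60),(25,255,255),(50,70)))
except Exception as e: print(e)
# cheek and pusher tops in side view
for nm,l,h in(("pusher",80,150),("cheek",240,275)):
    m=(W2[...,2]>50)&(W2[...,2]<63)&(W2[...,0]>545)&(W2[...,0]<620)&(W2[...,1]>l)&(W2[...,1]<h)&(cv2.cvtColor(s,cv2.COLOR_RGB2HSV)[...,1]<50)
    q=W2[m]; print(nm,len(q),np.round(np.percentile(q,[3,50,97],axis=0),1).tolist())
    m=(W[...,2]>48)&(W[...,2]<63)&(W[...,0]>545)&(W[...,0]<620)&(W[...,1]>l)&(W[...,1]<h)&(cv2.cvtColor(im,cv2.COLOR_RGB2HSV)[...,1]<50)
    q=W[m]; print(nm,"top",len(q),np.round(np.percentile(q,[3,50,97],axis=0),1).tolist() if len(q) else 0)
a=cv2.resize(im[180:280,160:320],(400,300));b=cv2.resize(s[240:375,190:330],(400,300))
cv2.imwrite("pics/k1.png",np.hstack([a,b])[:,:,::-1])
```

```text
t 21.75 pos [527.2  22.5  83.9] ang 0.856 r 84.0 F drag 2.4 F inward 5.6 fz -1.2 W 20.5 j6 -1.08
t 21.75 pos [527.2  22.5  83.9] yaw 138.18 tilt 0.28 W 20.5 j6 -1.08 -> az 0 cm [-0.23  3.86  0.38]
upper side {'c': (584.3, 185.1), 'size': (129.4, 66.7), 'long': 89.2, 'z': 60.4, 'n': 1246}
pusher 216 [[553.5, 83.2, 51.1], [593.2, 102.5, 58.3], [618.2, 119.9, 61.6]]
pusher top 4 [[617.0, 99.0, 54.1], [618.3, 102.6, 56.7], [619.3, 105.7, 60.1]]
cheek 140 [[553.9, 259.3, 50.7], [582.6, 265.0, 57.3], [611.3, 267.7, 60.7]]
cheek top 108 [[564.2, 257.6, 48.7], [587.9, 260.8, 56.9], [611.3, 265.9, 60.7]]
```

send_rows:
  targets:
    - {"gripper": 1,"x": -0.06,"y": -0.59,"z": 0,"ax": 0,"ay": 0,"az": -4}
    - {"gripper": 1,"x": -0.06,"y": -0.59,"z": 0,"ax": 0,"ay": 0,"az": -4}

```text
clock: 22.02
position: [535.7, 16.1, 83.9]
ee_rot: [-0.471, 0.882, 0.001, 0.001]
contact_force: [-2.3, 9.1, 1.4]
gripper_width: 20.4
grasp_force: 59.2
```

send_rows:
  targets:
    - {"gripper": 1,"x": -0.04,"y": -0.59,"z": 0,"ax": 0,"ay": 0,"az": -4}
    - {"gripper": 1,"x": -0.04,"y": -0.59,"z": 0,"ax": 0,"ay": 0,"az": -4}

```text
clock: 22.18
position: [545.9, 10.4, 83.9]
ee_rot: [-0.531, 0.847, 0.001, 0.001]
contact_force: [-3.1, 7.2, 2.1]
gripper_width: 20.2
grasp_force: 59.3
```

```bash
cat >> h.py <<'E'
def cheek():
    s,W2=cloud("side"); im,W=cloud("top")
    try: print("upper side",seg(s,W2,(200,255,110,110),(8,60,60),(25,255,255),(50,70)))
    except Exception as e: print(e)
    for n,i,w in(("side",s,W2),("top",im,W)):
        m=(w[...,2]>50)&(w[...,2]<63)&(w[...,0]>555)&(w[...,0]<610)&(w[...,1]>245)&(w[...,1]<275)&(cv2.cvtColor(i,cv2.COLOR_RGB2HSV)[...,1]<50)&(i.max(2)>110)
        q=w[m]; print("cheek",n,len(q),np.round(np.percentile(q[:,1],[5,50,95]),1) if len(q) else 0)
    return im,s
E
python3 - <<'E'
from h import *
cam(); cheek(); go(500,50,80)
E
```

```text
t 22.18 pos [545.9  10.4  83.9] ang 1.122 r 84.0 F drag 5.9 F inward 5.1 fz 2.1 W 20.2 j6 -0.76
upper side {'c': (584.1, 189.8), 'size': (129.8, 67.1), 'long': 89.2, 'z': 60.4, 'n': 1253}
cheek side 129 [254.3 264.5 267.6]
cheek top 28 [257.8 261.9 265.5]
t 22.28 pos [546.7   9.9  83.8] yaw 154.11 tilt 0.15 W 20.2 j6 -0.77 -> az 0 cm [-1.57  5.95  0.38]
```

send_rows:
  targets:
    - {"gripper": 1,"x": -0.03,"y": -0.3,"z": 0,"ax": 0,"ay": 0,"az": -2}
    - {"gripper": 1,"x": -0.03,"y": -0.3,"z": 0,"ax": 0,"ay": 0,"az": -2}

```text
clock: 22.45
position: [551.0, 8.1, 83.9]
ee_rot: [-0.56, 0.829, 0.001, 0.001]
contact_force: [-1.6, 5.3, 2.4]
gripper_width: 20.2
grasp_force: 59.5
```

send_rows:
  targets:
    - {"gripper": 1,"x": -0.03,"y": -0.3,"z": 0,"ax": 0,"ay": 0,"az": -2}
    - {"gripper": 1,"x": -0.03,"y": -0.3,"z": 0,"ax": 0,"ay": 0,"az": -2}

```text
clock: 22.62
position: [556.5, 6.1, 83.9]
ee_rot: [-0.588, 0.809, 0.001, 0.0]
contact_force: [-3.1, 3.3, 3.9]
gripper_width: 20.6
grasp_force: 59.5
```

Run:
```python
from h import *
cam(); cheek(); cam()
```

```text
t 22.62 pos [556.5   6.1  83.9] ang 1.259 r 83.9 F drag 4.0 F inward 2.2 fz 3.9 W 20.6 j6 -0.61
upper side {'c': (584.4, 193.2), 'size': (129.0, 66.5), 'long': 89.2, 'z': 60.5, 'n': 1261}
cheek side 133 [257.  265.  267.2]
cheek top 0 0
t 22.72 pos [556.9   6.   83.9] ang 1.264 r 84.0 F drag 3.6 F inward 3.9 fz 3.4 W 20.2 j6 -0.61
```

send_rows:
  targets:
    - {"gripper": 1,"x": -0.02,"y": -0.3,"z": 0,"ax": 0,"ay": 0,"az": -2}
    - {"gripper": 1,"x": -0.02,"y": -0.3,"z": 0,"ax": 0,"ay": 0,"az": -2}

```text
clock: 22.88
position: [562.1, 4.5, 83.8]
ee_rot: [-0.616, 0.788, 0.001, -0.0]
contact_force: [-4.0, 4.1, 4.1]
gripper_width: 20.4
grasp_force: 59.6
```

Run:
```python
from h import *
cam(); cheek(); cam()
```

```text
t 22.88 pos [562.1   4.5  83.8] ang 1.328 r 83.9 F drag 4.9 F inward 3.0 fz 4.1 W 20.4 j6 -0.54
upper side {'c': (585.2, 194.4), 'size': (128.1, 67.4), 'long': 89.7, 'z': 60.6, 'n': 1246}
cheek side 127 [258.8 265.1 267.3]
cheek top 0 0
t 22.98 pos [562.6   4.4  83.8] ang 1.334 r 84.0 F drag 4.2 F inward 2.7 fz 3.0 W 20.6 j6 -0.54
```

send_rows:
  targets:
    - {"gripper": 1,"x": -0.02,"y": -0.3,"z": 0,"ax": 0,"ay": 0,"az": -2}
    - {"gripper": 1,"x": -0.02,"y": -0.3,"z": 0,"ax": 0,"ay": 0,"az": -2}

```text
clock: 23.15
position: [567.8, 3.3, 83.8]
ee_rot: [-0.643, 0.766, 0.001, -0.001]
contact_force: [-4.6, 3.7, 4.5]
gripper_width: 20.2
grasp_force: 59.7
```

Run:
```python
from h import *
cam(); im,s=cheek(); cam()
cv2.imwrite("pics/k2.png",cv2.resize(s[250:370,190:320],None,fx=4.6,fy=4.6,interpolation=cv2.INTER_CUBIC)[:,:,::-1])
```

```text
t 23.15 pos [567.8   3.3  83.8] ang 1.397 r 83.9 F drag 5.1 F inward 2.9 fz 4.5 W 20.2 j6 -0.46
upper side {'c': (584.9, 195.7), 'size': (130.5, 66.0), 'long': 89.7, 'z': 60.5, 'n': 1249}
cheek side 130 [259.9 265.7 268.1]
cheek top 0 0
t 23.25 pos [568.3   3.2  83.9] ang 1.403 r 84.0 F drag 4.2 F inward 3.1 fz 4.3 W 20.6 j6 -0.46
```

```bash
cat >> h.py <<'E'
def proj(n,P):
    m=arm.camera_model(n); T=np.linalg.inv(m['cam_to_world']); K=np.array([[m['fx'],0,m['cx']],[0,m['fy'],m['cy']],[0,0,1]])
    r,_=cv2.Rodrigues(T[:3,:3]); return cv2.projectPoints(np.array(P,float),r,T[:3,3],K,m['distortion'])[0].reshape(-1,2)
def edges(s,x,lo=245,hi=285,z=56):
    "grey profile along world y on the line x,z in the side picture"
    ys=np.arange(lo,hi,0.5); p=proj("side",[[x,y,z] for y in ys]).astype(np.float32)
    g=cv2.cvtColor(s,cv2.COLOR_RGB2GRAY).astype(np.float32)
    return ys,cv2.remap(g,p[:,0],p[:,1],cv2.INTER_CUBIC).ravel()
def shift(s):
    "cheek travel in mm since the first side picture, best match of profiles averaged over x"
    s0=cv2.imread("pics/side0.png")[:,:,::-1]
    out=[]
    for x in range(556,610,6):
        y,a=edges(s0,x,252,278); L,b=edges(s,x,240,295)
        e=[np.mean((a-np.interp(y+d,L,b)-np.mean(a)+np.mean(np.interp(y+d,L,b)))**2) for d in np.arange(-3,11,0.1)]
        out.append(np.arange(-3,11,0.1)[np.argmin(e)])
    print("cheek shift mm",np.round(out,1),"median",np.round(np.median(out),2))
E
python3 - <<'E'
from h import *
s=arm.get_image("side")[0]; shift(s)
s0=cv2.imread("pics/side0.png")[:,:,::-1]
for i in(s0,s): print(np.round(np.mean([edges(i,x,245,285)[1] for x in range(560,605,5)],0)[::2]).astype(int))
E
```

```text
cheek shift mm [-0.2 -0.2 -0.2  0.3  0.4 -0.1  0.4 -0.1  0.1] median -0.1
[137 131 123 115 110 109 109 108 106 104 106 114 129 146 157 159 159 160
 160 156 147 138 133 132 131 129 121 110  98  87  80  76  74  75  79  84
  88  92  95  96]
[146 146 147 147 146 146 147 147 147 144 141 138 139 146 156 163 167 169
 169 167 161 151 143 139 139 137 129 118 104  92  84  80  78  79  83  89
  94  98 100 101]
```

View pics/k2.png

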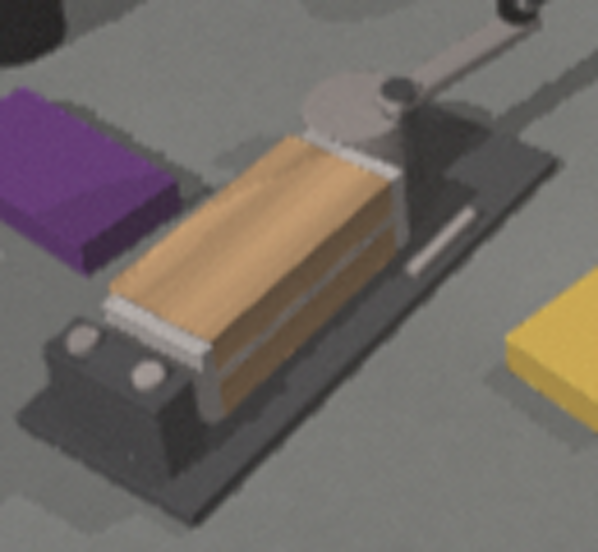

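The stack now just touches the cheek: board edge against the cheek bar at about (160,330) in the crop, lever 1.40. It needs about 0.22 rad more. I'll go in two steps and check the cheek.

send_rows:
  targets:
    - {"gripper": 1,"x": -0.02,"y": -0.3,"z": 0,"ax": 0,"ay": 0,"az": -2}
    - {"gripper": 1,"x": -0.02,"y": -0.3,"z": 0,"ax": 0,"ay": 0,"az": -2}
    - {"gripper": 1,"x": -0.02,"y": -0.3,"z": 0,"ax": 0,"ay": 0,"az": -2}

```text
clock: 23.55
position: [576.4, 2.2, 83.8]
ee_rot: [-0.682, 0.731, 0.001, -0.001]
contact_force: [-5.6, 4.0, 6.3]
gripper_width: 20.8
grasp_force: 59.9
```

Run:
```python
from h import *
cam(); im,s=cheek(); shift(s)
print(np.round(np.mean([edges(s,x,245,285)[1] for x in range(560,605,5)],0)[::2]).astype(int))
cam()
```

```text
t 23.55 pos [576.4   2.2  83.8] ang 1.5 r 84.0 F drag 5.9 F inward 3.6 fz 6.3 W 20.8 j6 -0.35
upper side {'c': (584.7, 198.0), 'size': (127.9, 67.4), 'long': 89.4, 'z': 60.5, 'n': 1252}
cheek side 129 [261.7 267.6 269.8]
cheek top 0 0
cheek shift mm [ 1.8  1.6  1.2 -0.2 -1.1  0.7  1.7  1.8  1.8] median 1.6
[146 146 147 146 146 147 147 146 146 146 146 145 144 143 144 151 161 167
 168 170 170 168 161 151 143 140 135 126 112  96  85  81  78  79  83  89
  94  98 100 101]
t 23.65 pos [576.8   2.2  83.9] ang 1.506 r 84.0 F drag 5.2 F inward 2.6 fz 5.9 W 20.3 j6 -0.35
```

send_rows:
  targets:
    - {"gripper": 1,"x": -0.02,"y": -0.3,"z": 0,"ax": 0,"ay": 0,"az": -2}
    - {"gripper": 1,"x": -0.02,"y": -0.3,"z": 0,"ax": 0,"ay": 0,"az": -2}
    - {"gripper": 1,"x": -0.02,"y": -0.3,"z": 0,"ax": 0,"ay": 0,"az": -2}

```text
clock: 23.9
position: [584.8, 2.1, 83.8]
ee_rot: [0.719, -0.695, -0.001, 0.002]
contact_force: [-6.7, 0.7, 7.8]
gripper_width: 19.9
grasp_force: 60.1
```

Run:
```python
from h import *
cam(); im,s=cheek(); shift(s)
print(np.round(np.mean([edges(s,x,245,285)[1] for x in range(560,605,5)],0)[::2]).astype(int))
cam()
```

```text
t 23.9 pos [584.8   2.1  83.8] ang 1.601 r 83.9 F drag 6.7 F inward 0.9 fz 7.8 W 19.9 j6 -0.24
upper side {'c': (584.3, 199.0), 'size': (129.3, 66.8), 'long': 89.4, 'z': 60.5, 'n': 1263}
cheek side 118 [263.4 269.4 271.5]
cheek top 0 0
cheek shift mm [2.3 1.7 0.8 0.8 1.8 2.2 2.3 2.8 1.8] median 1.8
[146 146 147 146 146 147 146 146 146 146 146 147 147 145 143 140 141 149
 159 165 168 169 167 164 157 148 139 133 125 109  92  82  78  78  83  89
  94  98 100 101]
t 24.0 pos [585.3   2.1  83.8] ang 1.606 r 84.0 F drag 6.0 F inward 1.6 fz 6.7 W 20.6 j6 -0.25
```

The cheek has been pushed back about 4.2 mm (about 21 N). I'll let go and rise straight up.

send_rows:
  targets:
    - {"gripper": 0.3,"x": 0,"y": 0,"z": 0,"ax": 0,"ay": 0,"az": 0}
    - {"gripper": 0,"x": 0,"y": 0,"z": 0,"ax": 0,"ay": 0,"az": 0}
    - {"gripper": -0.3,"x": 0,"y": 0,"z": 0,"ax": 0,"ay": 0,"az": 0}
    - {"gripper": -0.3,"x": 0,"y": 0,"z": 0,"ax": 0,"ay": 0,"az": 0}
    - {"gripper": -0.3,"x": 0,"y": 0,"z": -0.5,"ax": 0,"ay": 0,"az": 0}

```text
clock: 24.42
position: [586.4, 2.5, 87.4]
ee_rot: [0.72, -0.694, -0.001, 0.001]
contact_force: [-0.1, 0.2, -0.1]
gripper_width: 55.7
grasp_force: 0.0
```

send_rows:
  targets:
    - {"gripper": -0.3,"x": 0,"y": 0,"z": -1,"ax": 0,"ay": 0,"az": 0}
    - {"gripper": -0.3,"x": 0,"y": 0,"z": -2,"ax": 0,"ay": 0,"az": 0}
    - {"gripper": -0.3,"x": 0,"y": 0,"z": -3,"ax": 0,"ay": 0,"az": 0}
    - {"gripper": -0.3,"x": 0,"y": 0,"z": -3,"ax": 0,"ay": 0,"az": 0}
    - {"gripper": -0.3,"x": 0,"y": 0,"z": -2,"ax": 0,"ay": 0,"az": 0}

```text
clock: 24.83
position: [588.2, 2.7, 202.6]
ee_rot: [0.72, -0.694, 0.002, -0.002]
contact_force: [0.4, 0.3, 0.9]
gripper_width: 55.5
grasp_force: 0.0
```

send_rows:
  targets:
    - {"gripper": -0.3,"x": 3,"y": 0,"z": -1,"ax": 0,"ay": 0,"az": 0}
    - {"gripper": -0.3,"x": 3,"y": 0,"z": 0,"ax": 0,"ay": 0,"az": 0}
    - {"gripper": -0.3,"x": 3,"y": 0,"z": 0,"ax": 0,"ay": 0,"az": 0}
    - {"gripper": -0.3,"x": 0,"y": 0,"z": 0,"ax": 0,"ay": 0,"az": 0}
    - {"gripper": -0.3,"x": 0,"y": 0,"z": 0,"ax": 0,"ay": 0,"az": 0}

```text
clock: 25.25
position: [590.3, -88.6, 209.2]
ee_rot: [0.719, -0.695, 0.0, -0.0]
contact_force: [-0.4, -0.1, 0.4]
gripper_width: 55.5
grasp_force: 0.0
```

Run:
```python
from h import *
cam(); im,s=cheek()
print(np.round(np.mean([edges(s,x,245,285)[1] for x in range(560,605,5)],0)[::2]).astype(int))
im,W=cloud("top"); print("upper top",seg(im,W,(165,195,110,50),(8,60,90),(25,255,255),(50,70)))
v,u=np.mgrid[0:480,0:640]
p=W[(u>165)&(u<330)&(v>180)&(v<265)&(W[...,2]>100)&(W[...,2]<120)]; print("post",np.round(np.median(p,0),1),len(p))
EOF=0
```

```text
t 25.25 pos [590.3 -88.6 209.2] ang 1.616 r 174.7 F drag 0.4 F inward -0.1 fz 0.4 W 55.5 j6 -0.09
upper side {'c': (584.6, 198.7), 'size': (129.7, 66.5), 'long': 89.2, 'z': 60.5, 'n': 1260}
cheek side 119 [263.1 268.9 271.7]
cheek top 89 [262.8 266.9 269.6]
[146 146 147 147 147 147 147 147 147 147 147 147 147 146 144 142 143 149
 158 165 169 170 169 165 158 149 139 134 127 112  95  84  78  78  83  89
  95  98 100 101]
upper top {'c': (583.9, 229.1), 'size': (67.1, 63.2), 'long': 88.9, 'z': 59.2, 'n': 778}
post [583.2   1.3 113.3] 89
```

The lever held, with the cheek about 4 mm back, the stack square and the arm clear. Handing in.

```bash
python3 -c "
from bench import arm
print(arm.job_done())"
```

```text
the job is handed in; nothing more can be done
None
```

The job is handed in: the sheet and second board lie squarely on the lower board, and the cam grips the stack with the cheek pushed back about 4 mm (an estimated 21 N). The bystanders were not touched; the hand-in returned no verdict.

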